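Open the wide cuvette compartment by its release tab

TASK

Open the wider of the two cuvette compartments so that its cuvettes can be reached: press down the release tab at its front so that the spring-loaded lid pops up, then gently push the lid over until it is fully open and stays open by itself. Do it all by touch with the fingertips: pick nothing up, leave the cuvettes in their wells and the narrower compartment shut, and do not shift the other things on the bench.

Things in the scene. Friction and masses are not known exactly. Their poses are not given: they have to be found in the camera images.
- wide_unit: The wider compartment, the one to open: a fixed white box with a grey lid on top, 140 mm deep (x), 130 mm wide (y), 97 mm high with the lid shut. Origin at the centre of its underside, on the worktop; its x axis points from the front (tab side, towards the robot) to the back (hinge side), y to its left, z up. Stands turned up to about 0.3 rad either way, and may be left or right of the narrow one. The black block inside has four square wells in a row along y.
- wide_tab_pad (a point): Press point on the release tab of the wide unit: the middle of the top of a grey paddle that juts out 50 mm from the front face, 30 mm wide, with black ribs. On the unit: x = -107 mm, y = 0, z = 72.5 mm. The paddle is clear from x = -121 to -84 mm; behind that an upright hook, 4 mm thick and 24 mm high, holds the lid.
- wide_tab (a joint): Angle of the wide unit's tab, rad: 0 at rest, 0.35 pressed to its stop (the press point is then 12 mm lower). The hook frees the lid at about 0.2. About 1 N at the press point starts it and 3.5 N takes it to the stop; it springs back when let go.
- wide_lid_edge (a point): Middle of the lower edge of the front of the wide unit's lid, 125 mm from the hinge line. At z = 87 mm on the unit when shut. The lid is a 9 mm thick plate, as wide as the unit; a small catch, 5 mm long and 16 mm wide, juts out of the middle of its front edge.
- wide_lid_hinge (a point): Middle of the hinge line of the wide lid, at the back of the unit: x = +55 mm, z = 88 mm on the unit. The line runs along the unit's y axis.
- wide_lid (a joint): Angle of the wide lid, rad: 0 shut and latched. Freed by the tab, a spring pin lifts it to about 0.3 (front edge about 38 mm higher) in under half a second, and there it rests. From there it is free and light (70 g, damped): left before 1.57 (upright) it falls back to about 0.3; pushed past upright it sinks on to its stop at 1.9, fully open, and stays.
- narrow_unit: The narrower compartment, to be left shut: same make, 85 mm wide in place of 130 mm, otherwise the same sizes. Fixed. Origin and axes as for the wide unit.
- narrow_lid (a joint): Angle of the narrow unit's lid, rad: 0 shut and latched.
- cuvette_1_center (a point): Centre of a loose clear cuvette, 12.5 x 12.5 x 45 mm, standing in a well of the wide unit, under the lid (its top is 79 mm above the worktop).
- cuvette_2_center (a point): Centre of a second such cuvette in another well of the wide unit.
- stopper_1: Loose blue rubber stopper, 33 mm across, 28 mm high, in front of the units; not to be moved. Origin at the centre of its underside.
- stopper_2: Loose brown rubber stopper, 25 mm across, 24 mm high; not to be moved. Origin at the centre of its underside.
- marker_1: Loose marker pen, 139 mm long, 13 mm thick, lying in front of the units; not to be moved. Origin at the middle of its underside.
- glass_dish_1: Loose glass dish, 128 mm across, 26 mm high, left of the units; not to be moved. Origin at the centre of its underside.
- drop_bottle: Loose brown dropper bottle, 30 mm across, 92 mm high, right of the units; not to be moved. Origin at the centre of its underside.

How it is judged:
By the outcome, as a careful person would: the job done as asked, in the order asked, and still so for the second after the job is handed in, with the robot touching nothing.
It also fails if it takes over 48 s, if anything falls off the work surface, if the arm or the gripper's body presses on something with over 40 N, if the wrist force passes 120 N, or if a joint passes its speed limit or range.

ROBOT

A 7-joint arm with a two-finger parallel gripper is mounted at the origin on a cart in front of the work surface, level with it; the furniture and walls round the work are solid. World frame = base frame: x ahead of the robot, y to its left, z up, the work surface at z = 0. Lengths are in m, angles in rad, forces in N, time in s.
With the tool pointing down it reaches from about 0.35 to 0.9 m from the base axis. Payload 8.1 kg.
Tool frame: the origin (TCP) lies midway between the tips of the shut fingers; the grasp point (between the pads) lies arm.hold_point_z behind it (arm.hold_point_z is the distance from the TCP to the grasp point, in m); z points along the fingers, x is the direction in which the jaws open and shut, and the axes are right-handed (so a half turn about z gives the same grasp; the last joint's range is limited). The gripper opens to 92 mm and grips with 3 to 60 N. Pads are 19 mm wide; open, the fingers measure 130 mm over their backs; the gripper's body (75 mm by 190 mm) begins 47 mm behind the grasp point.
Start: joints at [-1.441, 0.434, 0.025, 1.573, -0.012, 1.134, -0.075], TCP at [0.144, 0.608, 0.227] pointing down, gripper open.
Joint ranges: [-2.62, 2.62], [-0.44, 2.09], [-1.27, 1.32], [0.08, 2.57], [-1.32, 4.46], [0.12, 2], [-2.74, 2.74]. Speed limits (rad/s): [2.22, 2.22, 3.01, 3.01, 3.14, 3.14, 3.14].

INTERFACE

Orientations are given as a rotation vector (axis times angle).
In Python, from cell import arm gives the robot as it stands.
- The arm moves only by the shell command python3 -m pendant 'ROWS' [FORCE]. ROWS is JSON, a list of rows, each an object with "dp": the shift along the tool's x, y, z in m, a list of three; "rotation": the turn, a rotation vector about the tool's x, y, z in rad, a list of three; "fingers": the closure, from -1 (fully open) to 1 (shut). In form: [{"dp": [x, y, z], "rotation": [rx, ry, rz], "fingers": fingers}, ...]. A call has 1 to 20 rows; each row is the pose to reach, as a shift and turn from the pose measured when the call began, along the tool's axes at that moment; what a row does not reach only later rows make up. A row lasts 1/8 s, in which the tool goes at most 62.5 mm and 10.7 degrees, less where a joint would pass 70% of its speed; a pose out of reach is approached as far as the arm can. A call with a gripper value outside its range is refused whole. The fingers move at their own pace and stop on an object; FORCE is the grip in N (left out, the last holds). Time passes only in rows, so rows that repeat a pose let the fingers close. It gives the time, the measured TCP pose, the force and the opening at its end, in the units of the state.
- arm.observe(): the state, without advancing time (a new reading comes with each control period).
- arm.get_image(name): name is "scene" or "top" or "wrist"; returns the picture (420x560x3 uint8, blue, green, red); there is no depth.
- arm.camera_params(name): a dict with "camera_matrix" (3x3 intrinsics, pixels), "rvec" (rotation vector, rad) and "tvec" (3), from world to camera coordinates, as OpenCV has them. Camera axes: x right, y down, z forward; pixel columns grow to the right and rows downward; lengths in m; the calibration is good to about 2 mm. A picture is of the moment at which its call begins: read the wrist's pose just before it. camera_params takes no time and is no camera call; for the wrist camera it gives the pose at the moment of the call.
- arm.sign_off(): hands the job in, once; it reports no verdict.
The state is a dict: "clock": time; "joints": joint angles; "dq": joint speeds; "joint_efforts": joint torques, N m; "position": TCP position; "ee_rot": TCP orientation; "force": force on the tool from outside, world axes, zero at the start; "ft_torque": the same for the moment, N m; "width": opening from 0.0 (shut) to 1.0 (fully open).
Only numpy, scipy, OpenCV 4.12 (cv2) and the standard library are available. Lean on these libraries where they do the work, as an engineer would, in place of code of your own. Each camera call takes 0.05 s, during which the arm holds its last target.

## Working session

There is one attempt and no reset: what is moved stays moved. The work goes in short steps, Python scripts to look and compute and a shell command to move; the robot and the scene stay as the last step left them, time stands still between calls to the robot, and variables do not carry over. Pictures are saved under pics/ and viewed, and the job is handed in when it is done.

```bash
ls; mkdir -p pics; python3 - <<'E'
from cell import arm
import cv2
print(arm.observe())
for n in ("scene","top"):
    cv2.imwrite(f"pics/{n}0.png",arm.get_image(n)); print(n,arm.camera_params(n))
E
```

```text
pics
{'clock': 0.0, 'joints': array([-1.44061519,  0.43525717,  0.02498333,  1.57410929, -0.0115716 ,
        1.13394093, -0.07508904]), 'dq': array([ 1.23950655e-03,  1.24590257e-03, -7.52100684e-04, -1.27108394e-03,
       -5.89685536e-04,  3.78964131e-04,  2.24038628e-05]), 'joint_efforts': array([ 2.52865184e-04, -6.67841935e+01,  9.85755399e-01, -3.14456964e+01,
       -6.02621608e-02,  4.28650528e-02,  1.32721516e-04]), 'position': array([0.14413299, 0.6076407 , 0.22591912]), 'ee_rot': array([ 2.46357157e+00,  1.94768581e+00, -1.75350031e-03]), 'force': array([-0.31544556,  0.43245079, -0.99763479]), 'ft_torque': array([-0.01491428,  0.01111948,  0.03552389]), 'width': 0.9984817371636304}
scene {'camera_matrix': array([[404.82155665,   0.        , 280.50605761],
       [  0.        , 404.82155665, 209.70593651],
       [  0.        ,   0.        ,   1.        ]]), 'rvec': array([ 2.14062298, -0.56585271,  0.30622018]), 'tvec': array([-0.45280171,  0.22122207,  0.92766478])}
top {'camera_matrix': array([[528.58387226,   0.        , 281.75486598],
       [  0.        , 528.58387226, 213.08812128],
       [  0.        ,   0.        ,   1.        ]]), 'rvec': array([ 2.09881443, -2.14043495,  0.18394855]), 'tvec': array([-0.00675391,  0.53077197,  1.34417876])}
```

View pics/scene0.png

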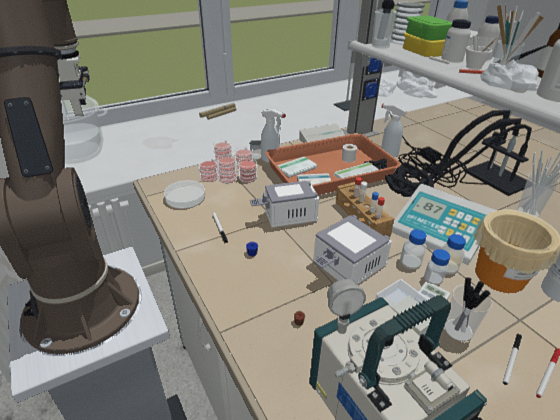

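View pics/top0.png

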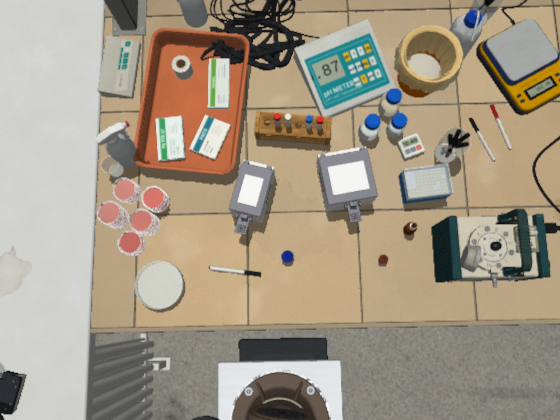

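The wide unit is the right one in the top view, around (348,180), with its tab at (353,213). The narrow one is at (252,193). I'll enlarge it next.

```bash
python3 - <<'E'
import cv2
im=cv2.imread("pics/top0.png")
cv2.imwrite("pics/topc.png",cv2.resize(im[135:235,300:400],None,fx=6,fy=6,interpolation=cv2.INTER_CUBIC))
im=cv2.imread("pics/scene0.png")
cv2.imwrite("pics/scc.png",cv2.resize(im[205:295,300:400],None,fx=6,fy=6,interpolation=cv2.INTER_CUBIC))
E
```

```text
(no output)
```

View pics/topc.png

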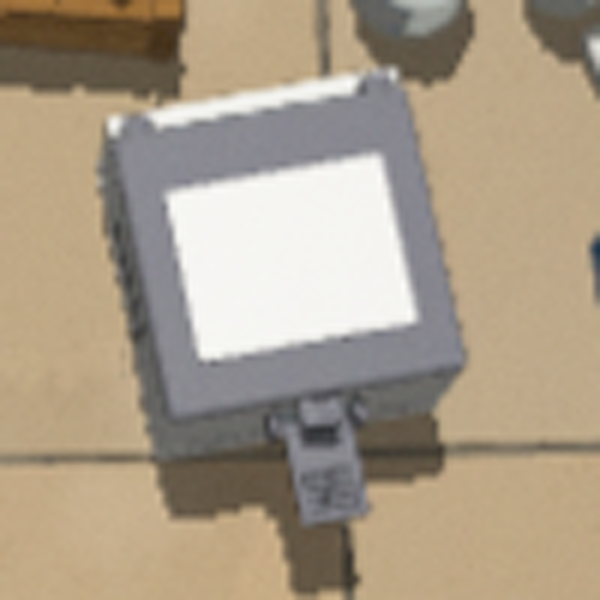

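View pics/scc.png

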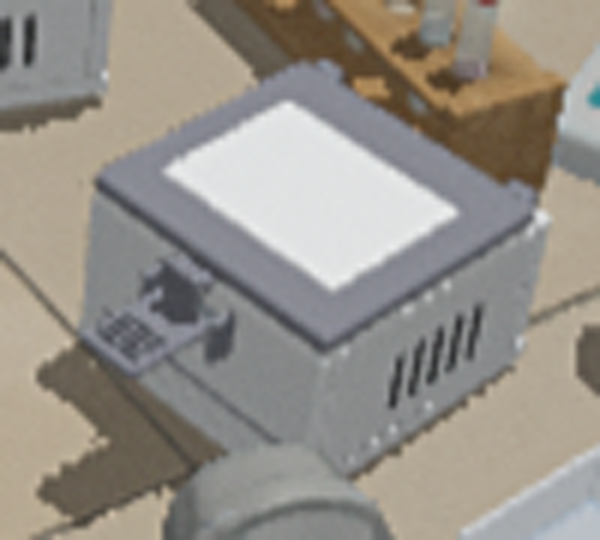

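```bash
cat > h.py <<'E'
import numpy as np,cv2
from cell import arm
from scipy.optimize import least_squares
from scipy.spatial.transform import Rotation as R
def proj(n,P,cp={}):
    if n not in cp: cp[n]=arm.camera_params(n)
    c=cp[n]; return cv2.projectPoints(np.array(P,float),c['rvec'],c['tvec'],c['camera_matrix'],None)[0][:,0]
def u2w(p,P):
    P=np.atleast_2d(P).astype(float);c,s=np.cos(p[2]),np.sin(p[2])
    return np.c_[p[0]+c*P[:,0]-s*P[:,1],p[1]+s*P[:,0]+c*P[:,1],P[:,2]]
E
python3 - <<'E'
from h import *
obs={'top':[((172,417),(-.07,.065,.097)),((463,360),(-.07,-.065,.097)),((303,523),(-.121,.015,.0725)),((366,512),(-.121,-.015,.0725)),((403,72),(.07,-.065,.09)),((108,120),(.07,.065,.09))],
'scene':[((98,183),(-.07,.065,.096)),((325,340),(-.07,-.065,.097)),((83,335),(-.121,.015,.0725)),((132,375),(-.121,-.015,.0725)),((345,478),(-.07,-.065,0))]}
off={'top':(300,135),'scene':(300,205)}
def f(p):
    r=[]
    for n,l in obs.items():
        uv=np.array([a for a,_ in l])/6+off[n]
        r.append((proj(n,u2w(p,[b for _,b in l]))-uv))
    return np.concatenate(r)
s=least_squares(lambda p:f(p).ravel(),[.6,-.1,.1],loss='soft_l1')
print(s.x); print(f(s.x).round(1))
p=s.x
for n,q in dict(pad=(-.107,0,.0725),edge=(-.07,0,.087),hinge=(.055,0,.088)).items(): print(n,u2w(p,q))
# tall things
def ray(n,uv,z):
    c=arm.camera_params(n);Rm=cv2.Rodrigues(c['rvec'])[0];o=-Rm.T@c['tvec'];d=Rm.T@np.linalg.inv(c['camera_matrix'])@[*uv,1];return o+d*(z-o[2])/d[2]
for nm,uv,z in [('stop1',(288,257),.028),('stop2',(383,259),.024),('bottle',(410,228),.05),('pen',(235,271),.01),('narrow tab tip',(241,229),.07)]: print(nm,ray('top',uv,z))
E
```

```text
[ 0.62090215 -0.18967681  0.16030214]
[[-0.3 -0. ]
 [ 1.2  0.5]
 [ 0.  -0.2]
 [ 0.9 -0.4]
 [-0.6 -2.4]
 [-0.3 -1.7]
 [-1.1 -1.6]
 [ 0.4  0.5]
 [-0.5 -0.1]
 [ 0.2  0.2]
 [-7.8  7.1]]
pad [[ 0.51527399 -0.20675578  0.0725    ]]
edge [[ 0.55179961 -0.20084997  0.087     ]]
hinge [[ 0.675197   -0.18089791  0.088     ]]
stop1 [ 0.41643626 -0.03125643  0.028     ]
stop2 [ 0.40662259 -0.28135404  0.024     ]
bottle [ 0.48375454 -0.35133187  0.05      ]
pen [0.38376238 0.11041422 0.01      ]
narrow tab tip [0.48700556 0.08866581 0.07      ]
```

```bash
cat >> h.py <<'E'
U=np.array([0.6209,-0.1897,0.1603])
def tgt(al,sg):
    c,s=np.cos(U[2]),np.sin(U[2]); ux=np.array([c,s,0]);uy=np.array([-s,c,0]);uz=np.array([0,0,1.])
    z=np.sin(al)*ux-np.cos(al)*uz; x=sg*uy; return np.c_[x,np.cross(z,x),z]
def rel(P,al,unit=True,sg=None):
    o=arm.observe();Rc=R.from_rotvec(o['ee_rot']).as_matrix()
    P=u2w(U,P)[0] if unit else np.array(P)
    sg=sg or SG
    rv=R.from_matrix(Rc.T@tgt(al,sg)).as_rotvec()
    return (Rc.T@(P-o['position'])).round(4),rv.round(3)
SG=1
def st():
    o=arm.observe();c,s=np.cos(U[2]),np.sin(U[2]);d=o['position']-[U[0],U[1],0]
    Rc=R.from_rotvec(o['ee_rot']).as_matrix()
    print('t',round(o['clock'],2),'unit',np.round([c*d[0]+s*d[1],-s*d[0]+c*d[1],d[2]],4),'F',o['force'].round(2),'w',round(o['width'],2),'z',Rc[:,2].round(2),'x',Rc[:,0].round(2),'q',o['joints'].round(2))
E
python3 - <<'E'
from h import *
print(arm.hold_point_z); st()
for sg in(1,-1): print(rel([.45,.15,.30],0.4,False,sg), rel([-.13,0,.2],.7,True,sg))
E
```

```text
0.0188
t 0.1 unit [-0.3434  0.8633  0.2261] F [ 0.07  0.42 -0.15] w 1.0 z [-0. -0. -1.] x [ 0.23  0.97 -0.  ] q [-1.44  0.44  0.02  1.57 -0.01  1.13 -0.08]
(array([-0.3749,  0.4032, -0.0734]), array([-0.395,  0.08 , -0.388])) (array([-0.7156,  0.5278,  0.0271]), array([-0.691,  0.139, -0.376]))
(array([-0.3749,  0.4032, -0.0734]), array([0.111, 0.547, 2.699])) (array([-0.7156,  0.5278,  0.0271]), array([0.191, 0.949, 2.599]))
```

```bash
python3 -m pendant '[{"dp":[-0.375,0.40,-0.073],"rotation":[0,0,-0.38],"fingers":1},{"dp":[-0.375,0.40,-0.073],"rotation":[0,0,-0.38],"fingers":1},{"dp":[-0.375,0.40,-0.073],"rotation":[0,0,-0.38],"fingers":1},{"dp":[-0.375,0.40,-0.073],"rotation":[0,0,-0.38],"fingers":1},{"dp":[-0.375,0.40,-0.073],"rotation":[0,0,-0.38],"fingers":1},{"dp":[-0.375,0.40,-0.073],"rotation":[0,0,-0.38],"fingers":1},{"dp":[-0.375,0.40,-0.073],"rotation":[0,0,-0.38],"fingers":1},{"dp":[-0.375,0.40,-0.073],"rotation":[0,0,-0.38],"fingers":1},{"dp":[-0.375,0.40,-0.073],"rotation":[0,0,-0.38],"fingers":1},{"dp":[-0.375,0.40,-0.073],"rotation":[0,0,-0.38],"fingers":1},{"dp":[-0.375,0.40,-0.073],"rotation":[0,0,-0.38],"fingers":1}]' 5; python3 - <<'E'
from h import *
st(); print(rel([-.15,0,.22],.7), rel([-.15,0,.22],.5))
E
```

```text
clock: 1.48
position: [0.4464, 0.1509, 0.2993]
ee_rot: [2.052, 2.378, -0.003]
force: [-0.1, 0.5, -0.6]
width: 0.006
t 1.48 unit [-0.1179  0.3641  0.2993] F [-0.07  0.48 -0.55] w 0.01 z [-0. -0. -1.] x [-0.15  0.99 -0.  ] q [-0.67  0.12  0.26  1.83 -0.03  1.2   1.32]
(array([-0.3644, -0.0271,  0.0797]), array([-0.701,  0.006, -0.012])) (array([-0.3644, -0.0271,  0.0797]), array([-0.501,  0.004, -0.013]))
```

```bash
python3 -m pendant '[{"dp":[-0.364,-0.027,0.08],"rotation":[-0.7,0,-0.012],"fingers":1},{"dp":[-0.364,-0.027,0.08],"rotation":[-0.7,0,-0.012],"fingers":1},{"dp":[-0.364,-0.027,0.08],"rotation":[-0.7,0,-0.012],"fingers":1},{"dp":[-0.364,-0.027,0.08],"rotation":[-0.7,0,-0.012],"fingers":1},{"dp":[-0.364,-0.027,0.08],"rotation":[-0.7,0,-0.012],"fingers":1},{"dp":[-0.364,-0.027,0.08],"rotation":[-0.7,0,-0.012],"fingers":1},{"dp":[-0.364,-0.027,0.08],"rotation":[-0.7,0,-0.012],"fingers":1},{"dp":[-0.364,-0.027,0.08],"rotation":[-0.7,0,-0.012],"fingers":1},{"dp":[-0.364,-0.027,0.08],"rotation":[-0.7,0,-0.012],"fingers":1}]'; python3 - <<'E'
from h import *
st(); print(rel([-.104,0,.10],.7))
cv2.imwrite("pics/w1.png",arm.get_image("wrist")); cv2.imwrite("pics/s1.png",arm.get_image("scene"))
print(proj('wrist',u2w(U,[[-.121,.015,.0725],[-.121,-.015,.0725],[-.107,0,.0725],[-.07,.065,.097],[-.07,-.065,.097]])).round(0))
E
```

```text
clock: 2.6
position: [0.4631, -0.202, 0.2338]
ee_rot: [1.683, 1.97, 0.703]
force: [-0.3, 0.2, -0.3]
width: 0.007
t 2.6 unit [-0.1577  0.013   0.2338] F [-0.31  0.21 -0.32] w 0.01 z [ 0.64  0.09 -0.77] x [-0.15  0.99 -0.01] q [-0.93 -0.44  1.32  2.39  0.13  0.27  2.1 ]
(array([-0.011 , -0.0446,  0.1373]), array([-0.004,  0.014,  0.002]))
[[284. 124.]
 [253. 124.]
 [269. 136.]
 [332. 180.]
 [207. 179.]]
```

View pics/w1.png

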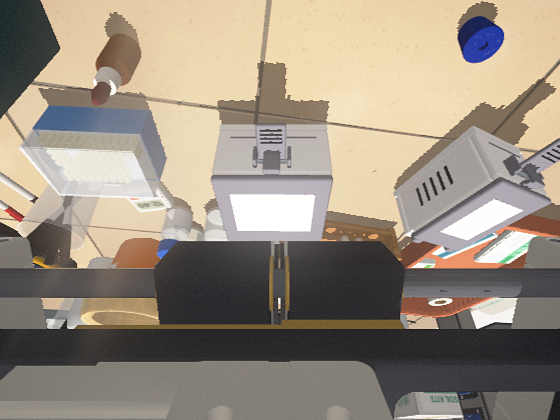

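View pics/s1.png

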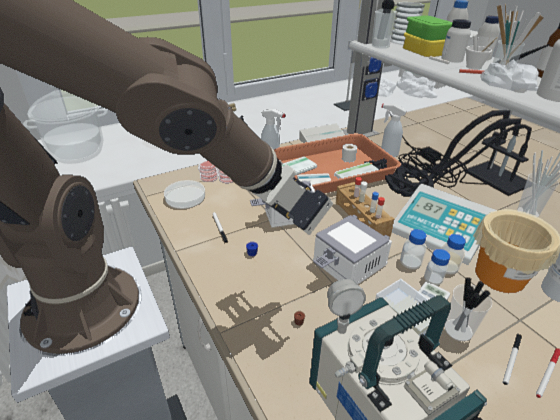

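The wrist view agrees with my fit: tab predicted at (269,136) and seen at about (270,135). The arm is at its joint limits with a 0.7 rad tilt, so I'll ease back to about 0.35.

```bash
python3 - <<'E'
from h import *
print(rel([-.115,0,.18],.35))
E
```

```text
(array([-0.0115, -0.0014,  0.069 ]), array([ 0.346,  0.015, -0.002]))
```

```bash
python3 -m pendant '[{"dp":[-0.0115,-0.0014,0.069],"rotation":[0.346,0.015,-0.002],"fingers":1},{"dp":[-0.0115,-0.0014,0.069],"rotation":[0.346,0.015,-0.002],"fingers":1},{"dp":[-0.0115,-0.0014,0.069],"rotation":[0.346,0.015,-0.002],"fingers":1},{"dp":[-0.0115,-0.0014,0.069],"rotation":[0.346,0.015,-0.002],"fingers":1},{"dp":[-0.0115,-0.0014,0.069],"rotation":[0.346,0.015,-0.002],"fingers":1}]'; python3 - <<'E'
from h import *
st(); print(rel([-.104,0,.10],.35))
E
```

```text
clock: 3.32
position: [0.4568, -0.1792, 0.2252]
ee_rot: [1.857, 2.169, 0.381]
force: [-0.2, -0.1, -0.1]
width: 0.004
t 3.33 unit [-0.1603  0.0366  0.2252] F [-0.23 -0.12 -0.1 ] w 0.0 z [ 0.36  0.03 -0.93] x [-0.15  0.99 -0.03] q [-1.21 -0.44  1.32  2.23  0.53  0.71  1.54]
(array([-0.0326,  0.0072,  0.1381]), array([ 0.021,  0.029, -0.   ]))
```

```bash
cat > kin.py <<'E'
from h import *
import itertools
def fk(q,sg,L,off):
    T=np.eye(4)
    ax='zyzyzyz'
    L=np.array(L).reshape(8,3)
    for i in range(7):
        T[:3,3]+=T[:3,:3]@L[i]
        T[:3,:3]=T[:3,:3]@R.from_euler(ax[i],sg[i]*q[i]+off[i]).as_matrix()
    T[:3,3]+=T[:3,:3]@L[7]
    return T
E
python3 - <<'E'
from kin import *
o=arm.observe()
D=[([-1.4406,.43526,.02498,1.57411,-.01157,1.13394,-.07509],[.14413,.60764,.22592],[2.46357,1.94769,-.00175]),
([-.67,.12,.26,1.83,-.03,1.2,1.32],[.4464,.1509,.2993],[2.052,2.378,-.003]),
([-.93,-.44,1.32,2.39,.13,.27,2.10],[.4631,-.202,.2338],[1.683,1.97,.703]),
(o['joints'],o['position'],o['ee_rot'])]
best=[]
for sg in itertools.product([1,-1],repeat=7):
  for o7 in np.arange(4)*np.pi/2:
   for o1 in np.arange(4)*np.pi/2:
    off=[o1,0,0,0,0,0,o7]
    e=0
    for q,p,r in D:
        M=R.identity()
        for i,a in enumerate('zyzyzyz'): M=M*R.from_euler(a,sg[i]*q[i]+off[i])
        e+=(M.inv()*R.from_rotvec(r)).magnitude()
    best.append((e,sg,off))
best.sort(key=lambda b:b[0])
for b in best[:6]: print(b)
E
```

```text
(0.01505219194146943, (-1, 1, -1, 1, -1, 1, -1), [np.float64(0.0), 0, 0, 0, 0, 0, np.float64(3.141592653589793)])
(0.0150521919414704, (-1, -1, -1, -1, -1, -1, -1), [np.float64(3.141592653589793), 0, 0, 0, 0, 0, np.float64(0.0)])
(1.3636271088257579, (1, -1, 1, -1, 1, -1, 1), [np.float64(3.141592653589793), 0, 0, 0, 0, 0, np.float64(3.141592653589793)])
(1.363627108825758, (1, 1, 1, 1, 1, 1, 1), [np.float64(0.0), 0, 0, 0, 0, 0, np.float64(0.0)])
(1.4065814502573675, (-1, 1, -1, 1, 1, 1, -1), [np.float64(0.0), 0, 0, 0, 0, 0, np.float64(3.141592653589793)])
(1.4065814502573675, (-1, -1, -1, -1, 1, -1, -1), [np.float64(3.141592653589793), 0, 0, 0, 0, 0, np.float64(0.0)])
```

```bash
cat >> kin.py <<'E'
SGN=(-1,1,-1,1,-1,1,-1);OFF=[0,0,0,0,0,0,np.pi]
def rows(q):
    Rm=np.eye(3);A=[Rm]
    for i,a in enumerate('zyzyzyz'):
        Rm=Rm@R.from_euler(a,SGN[i]*q[i]+OFF[i]).as_matrix();A.append(Rm)
    return A   # A[k]: frame after k joints
E
python3 - <<'E'
from kin import *
o=arm.observe()
D=[([-1.4406,.43526,.02498,1.57411,-.01157,1.13394,-.07509],[.14413,.60764,.22592]),
([-.67,.12,.26,1.83,-.03,1.2,1.32],[.4464,.1509,.2993]),
([-.93,-.44,1.32,2.39,.13,.27,2.10],[.4631,-.202,.2338]),
(o['joints'],o['position'])]
# params: z0(A0), x1(A1: shoulder fwd), x,z in A3 (upper arm), x,z in A5 (forearm), x,z in A7? 
def test(cols):
    M=[];b=[]
    for q,p in D:
        A=rows(q); M.append(np.c_[tuple(A[k][:,j] for k,j in cols)]); b.append(p)
    M=np.vstack(M);b=np.hstack(b); s=np.linalg.lstsq(M,b,rcond=None)
    print(cols,s[0].round(4),'res',np.abs(M@s[0]-b).max().round(4),'sv',s[3].round(3))
test([(0,2),(3,2),(5,2),(7,2)])
test([(0,2),(3,2),(5,2),(7,2),(3,0),(5,0)])
test([(0,2),(3,2),(5,2),(7,2),(1,0)])
test([(0,2),(3,2),(5,2),(7,2),(3,0),(5,0),(1,0),(6,0)])
E
```

```text
[(0, 2), (3, 2), (5, 2), (7, 2)] [0.2785 0.6059 0.4286 0.4289] res 0.0501 sv [3.572 1.674 0.539 0.388]
[(0, 2), (3, 2), (5, 2), (7, 2), (3, 0), (5, 0)] [ 0.2139  0.5825  0.3972  0.4026  0.0101 -0.0558] res 0.0507 sv [3.91  2.801 0.665 0.531 0.297 0.225]
[(0, 2), (3, 2), (5, 2), (7, 2), (1, 0)] [ 0.3175  0.5223  0.5009  0.3512 -0.0577] res 0.0518 sv [3.608 2.373 1.011 0.503 0.283]
[(0, 2), (3, 2), (5, 2), (7, 2), (3, 0), (5, 0), (1, 0), (6, 0)] [ 0.3569  0.5257  0.5346  0.3631 -0.0446  0.0331 -0.0726 -0.0391] res 0.0512 sv [3.927 3.694 1.439 0.658 0.517 0.302 0.222 0.152]
```

```bash
python3 - <<'E'
from kin import *
o=arm.observe()
D=[([-1.4406,.43526,.02498,1.57411,-.01157,1.13394,-.07509],[.14413,.60764,.22592]),
([-.67,.12,.26,1.83,-.03,1.2,1.32],[.4464,.1509,.2993]),
([-.93,-.44,1.32,2.39,.13,.27,2.10],[.4631,-.202,.2338]),
(o['joints'],o['position'])]
def test(cols):
    M=[];b=[]
    for q,p in D:
        A=rows(q); M.append(np.c_[tuple(A[k][:,j] for k,j in cols)]); b.append(p)
    M=np.vstack(M);b=np.hstack(b); s=np.linalg.lstsq(M,b,rcond=None)
    print(cols,s[0].round(4),'res',np.abs(M@s[0]-b).max().round(4),'sv',s[3].round(3))
Z=[(0,2),(3,2),(5,2),(7,2)]
test(Z+[(1,1)])
test(Z+[(1,1),(3,1)]);test(Z+[(1,1),(3,1),(5,1)])
test(Z+[(1,1),(3,1),(5,1),(3,0)])
test(Z+[(1,1),(3,1),(5,1),(3,0),(5,0)])
test(Z+[(1,1),(3,1),(5,1),(3,0),(5,0),(6,0)])
E
```

```text
[(0, 2), (3, 2), (5, 2), (7, 2), (1, 1)] [ 0.2363  0.571   0.4207  0.3522 -0.0529] res 0.0036 sv [3.59  2.225 1.324 0.53  0.36 ]
[(0, 2), (3, 2), (5, 2), (7, 2), (1, 1), (3, 1)] [ 0.2764  0.5551  0.4284  0.3719 -0.0344 -0.0183] res 0.0012 sv [3.603 2.552 1.84  0.983 0.372 0.129]
[(0, 2), (3, 2), (5, 2), (7, 2), (1, 1), (3, 1), (5, 1)] [ 0.2818  0.5523  0.4296  0.3742 -0.0314 -0.0178 -0.0034] res 0.0009 sv [3.616 3.16  1.925 1.    0.381 0.285 0.09 ]
[(0, 2), (3, 2), (5, 2), (7, 2), (1, 1), (3, 1), (5, 1), (3, 0)] [ 0.2773  0.5562  0.4303  0.3736 -0.0339 -0.0155 -0.0033 -0.0022] res 0.0009 sv [3.725 3.182 2.551 1.041 0.527 0.297 0.194 0.068]
[(0, 2), (3, 2), (5, 2), (7, 2), (1, 1), (3, 1), (5, 1), (3, 0), (5, 0)] [ 0.2754  0.56    0.4311  0.3722 -0.0371 -0.014  -0.002  -0.003   0.0035] res 0.0005 sv [3.93  3.323 2.806 1.06  0.541 0.329 0.266 0.191 0.066]
[(0, 2), (3, 2), (5, 2), (7, 2), (1, 1), (3, 1), (5, 1), (3, 0), (5, 0), (6, 0)] [ 0.2675  0.5647  0.4305  0.3679 -0.042  -0.0121  0.0008 -0.0014  0.0041
  0.0027] res 0.0002 sv [3.935 3.663 3.044 1.078 0.58  0.396 0.292 0.265 0.157 0.043]
```

```bash
cat >> kin.py <<'E'
COLS=[(0,2),(3,2),(5,2),(7,2),(1,1),(3,1)];LEN=[.2764,.5551,.4284,.3719,-.0344,-.0183]
LO=np.array([-2.62,-.44,-1.27,.08,-1.32,.12,-2.74]);HI=np.array([2.62,2.09,1.32,2.57,4.46,2,2.74])
def FK(q):
    A=rows(q); return sum(l*A[k][:,j] for l,(k,j) in zip(LEN,COLS)),A[7]
def err(q,P,Rt):
    p,Rm=FK(q); return np.r_[P-p,R.from_matrix(Rt@Rm.T).as_rotvec()]
def jac(q):
    p,Rm=FK(q);J=np.zeros((6,7))
    for i in range(7):
        d=np.array(q,float);d[i]+=1e-5;J[:,i]=-err_between(q,d)/1e-5
    return J
def err_between(q,d):
    p,Rm=FK(q);p2,R2=FK(d);return -np.r_[p2-p,R.from_matrix(R2@Rm.T).as_rotvec()]
def follow(q,P,Rt,n=60):
    q=np.array(q,float);free=np.ones(7,bool)
    for k in range(n):
        e=err(q,P,Rt)*min(1,1/(n-k)*1.0)
        J=jac(q);fr=np.ones(7,bool)
        for _ in range(4):
            dq=np.zeros(7);Jf=J[:,fr];dq[fr]=Jf.T@np.linalg.solve(Jf@Jf.T+1e-4*np.eye(6),e)
            bad=((q+dq<LO)|(q+dq>HI))&fr
            if not bad.any():break
            fr&=~bad
        q=np.clip(q+dq,LO,HI)
    return q,np.linalg.norm(err(q,P,Rt)[:3]),np.linalg.norm(err(q,P,Rt)[3:])
E
python3 - <<'E'
from kin import *
q0=[-1.4406,.43526,.02498,1.57411,-.01157,1.13394,-.07509]
p,Rm=FK(q0);print(p)
print(follow(q0,np.array([.4464,.1509,.2993]),R.from_rotvec([2.052,2.378,-.003]).as_matrix()))
# feasibility of tilts
c,s=np.cos(U[2]),np.sin(U[2])
Ru=np.array([[c,-s,0],[s,c,0],[0,0,1]])
rng=np.random.default_rng(0)
def feas(Pu,al,psi,jaw):
    z=np.array([np.sin(al)*np.cos(psi),np.sin(al)*np.sin(psi),-np.cos(al)])
    h=np.array([-np.sin(psi),np.cos(psi),0]); x=h if jaw==0 else np.cross(h,z)
    Rt=Ru@np.c_[x,np.cross(z,x),z]; P=u2w(U,Pu)[0]
    best=(9,)
    for _ in range(6):
        q=rng.uniform(LO,HI)
        r=least_squares(lambda q:np.r_[err(q,P,Rt)*[5,5,5,1,1,1]],q,bounds=(LO,HI))
        if r.cost<best[0]: best=(r.cost,r.x)
        if r.cost<1e-6:break
    return best
for deg in (0,-30,-60,-90,30,60,90):
    for al in (.4,.6,.8,1.0):
        y=-.03*np.sign(deg)
        b=feas((-.05,y,.11),al,np.radians(deg),0)
        print(deg,al,'%.5f'%b[0],b[1].round(2) if b[0]<1e-5 else '')
E
```

```text
[0.14345924 0.60730545 0.22617282]
(array([-0.71004103,  0.11610676,  0.30553387,  1.83598428, -0.03590256,
        1.19647827,  1.32446011]), np.float64(9.842013527205894e-05), np.float64(3.438036077014213e-05))
0 0.4 0.00000 [ 1.22  0.74 -1.24  2.02  1.03  0.65  1.16]
0 0.6 0.00000 [ 1.33  0.76 -1.26  2.16  1.4   0.42  0.87]
0 0.8 0.00000 [ 1.14  0.59 -0.79  2.3   3.54  0.25 -1.25]
0 1.0 0.00000 [ 1.33  0.81 -0.97  2.38  3.39  0.49 -0.88]
-30 0.4 0.00000 [ 0.47  0.38 -0.41  2.13  0.77  0.35  0.64]
-30 0.6 0.00000 [ 1.    0.63 -1.18  2.27  1.73  0.74 -0.22]
-30 0.8 0.00000 [-0.75  0.86  1.29  2.55  3.89  0.88 -2.74]
-30 1.0 0.00000 [ 0.82  0.86 -1.09  2.57  2.44  1.34 -0.86]
-60 0.4 0.00000 [ 0.01  0.39 -0.01  2.09  0.68  0.5   0.11]
-60 0.6 0.00000 [ 0.58  0.57 -0.9   2.17  1.44  0.95 -0.63]
-60 0.8 0.00000 [ 0.28  0.55 -0.65  2.29  1.66  1.03 -0.99]
-60 1.0 0.00000 [-0.34  0.6   0.    2.4   1.82  0.96 -1.41]
-90 0.4 0.00000 [ 0.23  0.51 -0.38  1.91  0.77  0.9  -0.48]
-90 0.6 0.00000 [-0.69  0.63  0.75  2.02  0.33  0.6  -0.17]
-90 0.8 0.00000 [-0.31  0.59  0.04  2.01  1.01  0.97 -0.9 ]
-90 1.0 0.00000 [-0.21  0.71 -0.22  2.01  1.21  1.26 -1.15]
30 0.4 0.00000 [ 1.06  0.64 -0.8   1.84  0.15  0.64  2.55]
30 0.6 0.00000 [ 1.35  0.84 -1.13  1.89  0.35  0.56  2.48]
30 0.8 0.00000 [ 1.48  0.96 -1.18  1.93  0.21  0.47  2.72]
30 1.0 0.00000 [ 0.92  0.71 -0.16  2.   -1.32  0.93 -2.12]
60 0.4 0.00000 [ 1.21  0.96 -1.23  1.63  0.56  1.07  2.72]
60 0.6 0.00000 [ 0.56  0.67  0.09  1.67 -0.72  1.12 -2.44]
60 0.8 0.00000 [ 0.97  0.8  -0.43  1.6  -0.53  1.09 -2.56]
60 1.0 0.00000 [ 0.94  0.88 -0.28  1.57 -0.75  1.25 -2.35]
90 0.4 0.00000 [ 0.88  0.8  -0.7   1.46  0.13  1.21 -2.74]
90 0.6 0.00000 [ 0.71  0.82 -0.29  1.37 -0.27  1.35 -2.4 ]
90 0.8 0.00000 [ 0.58  0.91  0.05  1.28 -0.57  1.58 -2.18]
90 1.0 0.00000 [ 0.76  1.04 -0.24  1.15 -0.49  1.69 -2.29]
```

```bash
cat >> kin.py <<'E'
c_,s_=np.cos(U[2]),np.sin(U[2]);Ru=np.array([[c_,-s_,0],[s_,c_,0],[0,0,1]])
def Rt(al,psi,sg=1):
    z=np.array([np.sin(al)*np.cos(psi),np.sin(al)*np.sin(psi),-np.cos(al)])
    x=sg*np.array([-np.sin(psi),np.cos(psi),0]); return Ru@np.c_[x,np.cross(z,x),z]
def margin(q): return np.minimum(q-LO,HI-q)
E
cat > s1.py <<'E'
from kin import *
q=arm.observe()['joints'];rng=np.random.default_rng(1)
res=[]
for t in range(250):
    W=[]
    qq=q;ok=True;m=9
    for k in range(rng.integers(1,3)):
        w=(np.array([rng.uniform(.38,.65),rng.uniform(-.3,.4),rng.uniform(.28,.4)]).round(2),round(rng.uniform(0,.2),2),round(rng.uniform(-1.5,1.5),2))
        W.append(w); qq,e,er=follow(qq,w[0],Rt(w[1],w[2]),25)
        if e>.005 or er>.03: ok=False;break
    if not ok: continue
    qp,e,er=follow(qq,u2w(U,(-.108,0,.12))[0],Rt(.22,0),25)
    if e>.003 or er>.02: continue
    q2,e,er=follow(qp,u2w(U,(-.10,.06,.16))[0],Rt(.75,-.8),25)
    res.append((min(margin(qp).min(),.3)-10*(e>.005 or er>.03)+.5*margin(q2).min(),W,qp.round(2),q2.round(2),e))
res.sort(key=lambda r:-r[0])
print(len(res))
for r in res[:6]:print(r)
E
python3 s1.py
```

```text
84
(np.float64(0.34763994998384956), [(array([0.51, 0.04, 0.4 ]), 0.15, -0.12), (array([ 0.53, -0.08,  0.4 ]), 0.08, 1.16)], array([ 0.83,  0.42, -0.61,  2.  ,  0.26,  0.6 ,  1.82]), array([-0.14,  0.22, -0.06,  2.47,  1.76,  0.55, -0.89]), np.float64(0.0003206598590936376))
(np.float64(0.34584640554539664), [(array([0.38, 0.15, 0.32]), 0.05, -0.9), (array([ 0.51, -0.06,  0.39]), 0.11, 1.2)], array([ 0.92,  0.45, -0.73,  2.  ,  0.36,  0.62,  1.73]), array([-0.19,  0.22, -0.  ,  2.48,  1.77,  0.54, -0.9 ]), np.float64(0.0003202627344879884))
(np.float64(-9.6897346446321), [(array([0.44, 0.15, 0.38]), 0.19, -1.05), (array([0.51, 0.33, 0.33]), 0.12, -1.43)], array([ 0.16,  0.36,  0.26,  2.06, -0.39,  0.58,  2.43]), array([-0.94,  0.51,  1.23,  2.28, -1.23,  0.14,  2.2 ]), np.float64(0.08677900956134277))
(np.float64(-9.731154633145541), [(array([ 0.4 , -0.2 ,  0.37]), 0.14, -0.94), (array([0.6 , 0.26, 0.32]), 0.07, -1.17)], array([ 0.09,  0.36,  0.35,  2.06, -0.44,  0.59,  2.48]), array([-0.84,  0.31,  1.24,  2.35, -1.11,  0.15,  2.31]), np.float64(0.08638524882823323))
(np.float64(-9.77526621445695), [(array([0.47, 0.23, 0.32]), 0.15, -1.36)], array([ 0.04,  0.37,  0.42,  2.07, -0.49,  0.6 ,  2.53]), array([-0.81,  0.28,  1.24,  2.36, -1.12,  0.15,  2.36]), np.float64(0.0943115535787885))
(np.float64(-9.780005005950674), [(array([0.4 , 0.29, 0.4 ]), 0.17, -1.47)], array([ 0.04,  0.37,  0.42,  2.07, -0.49,  0.6 ,  2.54]), array([-0.8 ,  0.28,  1.24,  2.36, -1.12,  0.15,  2.36]), np.float64(0.09462062146897846))
```

```bash
cat >> kin.py <<'E'
def relr(P,Rtt,unit=False):
    o=arm.observe();Rc=R.from_rotvec(o['ee_rot']).as_matrix();P=u2w(U,P)[0] if unit else np.array(P)
    print('dp',(Rc.T@(P-o['position'])).round(4),'rot',R.from_matrix(Rc.T@Rtt).as_rotvec().round(3))
E
python3 -c "
from kin import *
relr([.51,.04,.40],Rt(.15,-.12))"
```

```text
dp [ 0.204   0.1449 -0.1372] rot [ 0.222 -0.002  0.113]
```

```bash
python3 -m pendant '[{"dp":[0.204,0.145,-0.137],"rotation":[0.222,0,0.113],"fingers":1},{"dp":[0.204,0.145,-0.137],"rotation":[0.222,0,0.113],"fingers":1},{"dp":[0.204,0.145,-0.137],"rotation":[0.222,0,0.113],"fingers":1},{"dp":[0.204,0.145,-0.137],"rotation":[0.222,0,0.113],"fingers":1},{"dp":[0.204,0.145,-0.137],"rotation":[0.222,0,0.113],"fingers":1},{"dp":[0.204,0.145,-0.137],"rotation":[0.222,0,0.113],"fingers":1},{"dp":[0.204,0.145,-0.137],"rotation":[0.222,0,0.113],"fingers":1}]'; python3 - <<'E'
from kin import *
st(); relr([.53,-.08,.40],Rt(.08,1.16))
print(follow(arm.observe()['joints'],np.array([.53,-.08,.40]),Rt(.08,1.16),25))
E
```

```text
clock: 4.2
position: [0.5098, 0.0385, 0.3987]
ee_rot: [2.104, 2.188, 0.165]
force: [0.0, -0.6, -0.9]
width: 0.004
t 4.2 unit [-0.0732  0.243   0.3987] F [ 0.03 -0.59 -0.89] w 0.0 z [ 0.15  0.01 -0.99] x [-0.04  1.    0.  ] q [-1.83 -0.36  1.31  1.73  0.42  1.39  1.04]
dp [-0.1192  0.0155  0.0007] rot [ 0.06   0.144 -1.273]
(array([-1.64471169, -0.42407316,  1.31554408,  1.66506477,  0.35382375,
        1.5257706 ,  2.545884  ]), np.float64(0.057448800578307285), np.float64(0.020641962135140506))
```

```bash
time python3 s1.py; python3 - <<'E'
from kin import *
p,Rm=FK(arm.observe()['joints']);print(p,arm.observe()['position'])
E
```

```text
14
(np.float64(-9.839622048792316), [(array([ 0.4 , -0.19,  0.4 ]), 0.18, -1.06), (array([ 0.64, -0.11,  0.39]), 0.18, -1.43)], array([-0.02,  0.38,  0.5 ,  2.07, -0.53,  0.62,  2.58]), array([-1.02,  0.5 ,  1.27,  2.32, -1.22,  0.12,  2.17]), np.float64(0.0732269803357569))
(np.float64(-9.843042219919111), [(array([ 0.41, -0.15,  0.33]), 0.18, -0.5), (array([0.51, 0.04, 0.32]), 0.16, -1.34)], array([-0.02,  0.38,  0.5 ,  2.07, -0.54,  0.62,  2.58]), array([-1.02,  0.5 ,  1.27,  2.32, -1.23,  0.12,  2.18]), np.float64(0.07337255232028525))
(np.float64(-9.853960231754128), [(array([0.44, 0.15, 0.38]), 0.19, -1.05), (array([0.51, 0.33, 0.33]), 0.12, -1.43)], array([-0.03,  0.38,  0.51,  2.07, -0.55,  0.62,  2.59]), array([-1.02,  0.51,  1.27,  2.32, -1.24,  0.12,  2.18]), np.float64(0.07258436258822476))
(np.float64(-9.871616891750113), [(array([ 0.45, -0.1 ,  0.38]), 0.15, -1.12), (array([0.6 , 0.28, 0.3 ]), 0.13, -0.91)], array([-0.06,  0.39,  0.55,  2.07, -0.57,  0.62,  2.61]), array([-1.04,  0.53,  1.28,  2.32, -1.26,  0.13,  2.19]), np.float64(0.06993316596500929))
(np.float64(-9.872140139753194), [(array([0.4 , 0.15, 0.38]), 0.12, -0.72), (array([0.61, 0.06, 0.34]), 0.15, -1.06)], array([-0.06,  0.39,  0.55,  2.07, -0.57,  0.63,  2.62]), array([-1.04,  0.53,  1.28,  2.32, -1.26,  0.13,  2.19]), np.float64(0.0699582349740786))
(np.float64(-9.901367892055237), [(array([0.41, 0.09, 0.35]), 0.18, 0.05), (array([0.55, 0.2 , 0.29]), 0.01, -1.41)], array([-0.1 ,  0.39,  0.6 ,  2.07, -0.6 ,  0.63,  2.65]), array([-0.94,  0.34,  1.31,  2.36, -1.09,  0.13,  2.24]), np.float64(0.07193589267402933))
[0.50915766 0.03816873 0.3985021 ] [0.50984132 0.03853438 0.39865713]
real	0m23.616s
user	0m20.706s
sys	0m0.097s
```

```bash
cat > s2.py <<'E'
from kin import *
import multiprocessing as mp
q=arm.observe()['joints']
def rw(rng): return (np.array([rng.uniform(.4,.65),rng.uniform(-.25,.4),rng.uniform(.28,.42)]).round(2),round(rng.uniform(0,.25),2),round(rng.uniform(-3.1,3.1),2))
def one(seed):
    rng=np.random.default_rng(seed);W=[];qq=q;m=9
    for k in range(rng.integers(1,3)):
        w=rw(rng);W.append(w);qq,e,er=follow(qq,w[0],Rt(w[1],w[2]),20)
        if e>.005 or er>.03:return
    sg=rng.choice([-1,1])
    qp,e,er=follow(qq,u2w(U,(-.108,0,.12))[0],Rt(.22,0,sg),20)
    if e>.003 or er>.02 or margin(qp).min()<.12:return
    best=None
    for t in range(4):
        q1=qp;W2=None
        if t: 
            W2=rw(rng);q1,e,er=follow(qp,W2[0],Rt(W2[1],W2[2]),20)
            if e>.005 or er>.03:continue
        for s2 in(1,-1):
            q2,e,er=follow(q1,u2w(U,(-.10,.06,.14))[0],Rt(.75,-.8,s2),20)
            if e>.004 or er>.03:continue
            q3,e,er=follow(q2,u2w(U,(.07,.04,.19))[0],Rt(.75,-.8,s2),20)
            if e>.004 or er>.03:continue
            m=min(margin(q2).min(),margin(q3).min())
            sc=m-(.1 if t else 0)
            if best is None or sc>best[0]:best=(sc,W,sg,qp.round(2),W2,s2,q2.round(2),q3.round(2))
    return best
if __name__=='__main__':
    with mp.Pool() as p: r=[x for x in p.map(one,range(600)) if x]
    r.sort(key=lambda x:-x[0]);print(len(r))
    for x in r[:6]:print(x)
E
export OMP_NUM_THREADS=1; nproc; time timeout 550 python3 s2.py
```

```text
1
7
(np.float64(0.036973165481538395), [(array([ 0.42, -0.12,  0.39]), 0.21, -2.58), (array([ 0.41, -0.1 ,  0.32]), 0.14, 2.99)], np.int64(-1), array([-0.25,  0.45,  0.82,  2.08, -0.75,  0.7 , -0.34]), None, 1, array([-0.72,  0.32,  0.67,  2.53,  2.18,  0.37, -1.33]), array([-0.64,  0.44,  0.67,  2.11,  1.15,  0.23, -0.25]))
(np.float64(0.03661508021035331), [(array([ 0.43, -0.21,  0.38]), 0.22, -2.79)], np.int64(-1), array([-0.34,  0.5 ,  0.97,  2.09, -0.85,  0.76, -0.24]), None, 1, array([-0.73,  0.32,  0.68,  2.53,  2.18,  0.35, -1.33]), array([-0.64,  0.44,  0.67,  2.11,  1.16,  0.23, -0.25]))
(np.float64(0.03644415842893478), [(array([ 0.41, -0.18,  0.41]), 0.12, -0.77), (array([0.42, 0.22, 0.38]), 0.19, -1.18)], np.int64(-1), array([-0.28,  0.47,  0.88,  2.09, -0.79,  0.72, -0.3 ]), None, 1, array([-0.73,  0.32,  0.68,  2.53,  2.19,  0.36, -1.34]), array([-0.64,  0.44,  0.68,  2.11,  1.15,  0.23, -0.24]))
(np.float64(0.036133128510978274), [(array([ 0.42, -0.24,  0.41]), 0.19, -0.5), (array([0.41, 0.06, 0.39]), 0.15, -0.75)], np.int64(-1), array([-0.31,  0.49,  0.93,  2.09, -0.
[... 201 characters left out ...]
,  0.31]), 0.21, 0.03), (array([ 0.59, -0.2 ,  0.41]), 0.23, -2.9)], np.int64(1), array([ 0.1 ,  0.36,  0.33,  2.06, -0.44,  0.59,  2.48]), (array([0.46, 0.13, 0.29]), 0.02, 0.71), 1, array([-0.38,  0.27,  0.23,  2.51,  1.96,  0.5 , -1.12]), array([-0.42,  0.39,  0.36,  2.1 ,  1.3 ,  0.37, -0.37]))
(np.float64(-0.05226165022045928), [(array([ 0.42, -0.06,  0.31]), 0.22, -0.13), (array([ 0.44, -0.21,  0.3 ]), 0.21, -2.58)], np.int64(1), array([ 0.19,  0.35,  0.22,  2.05, -0.36,  0.58,  2.4 ]), (array([0.6 , 0.34, 0.33]), 0.22, 1.01), 1, array([-0.48,  0.28,  0.35,  2.52,  2.  ,  0.46, -1.16]), array([-0.53,  0.41,  0.51,  2.1 ,  1.25,  0.3 , -0.33]))
real	0m16.970s
user	0m43.882s
sys	0m0.160s
```

```bash
python3 - <<'E'
from kin import *
relr([.42,-.12,.39],Rt(.2,-2.6))
E
```

```text
dp [-0.1549 -0.0962 -0.006 ] rot [-0.025 -0.431  2.442]
```

```bash
python3 -m pendant '[{"dp":[-0.03,-0.02,0],"rotation":[0,-0.06,0.36],"fingers":1},{"dp":[-0.03,-0.02,0],"rotation":[0,-0.06,0.36],"fingers":1},{"dp":[-0.06,-0.04,0],"rotation":[0,-0.12,0.72],"fingers":1},{"dp":[-0.06,-0.04,0],"rotation":[0,-0.12,0.72],"fingers":1},{"dp":[-0.09,-0.06,-0.003],"rotation":[-0.01,-0.19,1.08],"fingers":1},{"dp":[-0.09,-0.06,-0.003],"rotation":[-0.01,-0.19,1.08],"fingers":1},{"dp":[-0.11,-0.07,-0.003],"rotation":[-0.01,-0.26,1.44],"fingers":1},{"dp":[-0.11,-0.07,-0.003],"rotation":[-0.01,-0.26,1.44],"fingers":1},{"dp":[-0.13,-0.08,-0.006],"rotation":[-0.02,-0.32,1.8],"fingers":1},{"dp":[-0.13,-0.08,-0.006],"rotation":[-0.02,-0.32,1.8],"fingers":1},{"dp":[-0.155,-0.096,-0.006],"rotation":[-0.02,-0.43,2.44],"fingers":1},{"dp":[-0.155,-0.096,-0.006],"rotation":[-0.02,-0.43,2.44],"fingers":1},{"dp":[-0.155,-0.096,-0.006],"rotation":[-0.02,-0.43,2.44],"fingers":1},{"dp":[-0.155,-0.096,-0.006],"rotation":[-0.02,-0.43,2.44],"fingers":1}]'; python3 - <<'E'
from kin import *
st(); 
for a in (.22,):
  P=u2w(U,(-.108,0,.12))[0]
  print(follow(arm.observe()['joints'],P,Rt(a,0,-1),25)); relr(P,Rt(a,0,-1))
E
```

```text
clock: 5.95
position: [0.419, -0.1222, 0.389]
ee_rot: [2.68, -1.255, -0.131]
force: [-0.8, -0.0, -0.0]
width: 0.005
t 5.95 unit [-0.1885  0.0988  0.389 ] F [-0.78 -0.02 -0.05] w 0.01 z [-0.15 -0.12 -0.98] x [ 0.64 -0.77 -0.  ] q [-1.02  0.15  1.26  1.7   0.02  1.52 -0.63]
(array([-0.30446972,  0.47819456,  0.91087784,  2.08708479, -0.81171722,
        0.73449106, -0.28111317]), np.float64(0.0005470174326403738), np.float64(0.0012788597525449814))
dp [ 0.1271 -0.0718  0.2594] rot [0.41  0.009 0.538]
```

```bash
python3 -m pendant '[{"dp":[0.127,-0.072,0.259],"rotation":[0.41,0.009,0.538],"fingers":1},{"dp":[0.127,-0.072,0.259],"rotation":[0.41,0.009,0.538],"fingers":1},{"dp":[0.127,-0.072,0.259],"rotation":[0.41,0.009,0.538],"fingers":1},{"dp":[0.127,-0.072,0.259],"rotation":[0.41,0.009,0.538],"fingers":1},{"dp":[0.127,-0.072,0.259],"rotation":[0.41,0.009,0.538],"fingers":1},{"dp":[0.127,-0.072,0.259],"rotation":[0.41,0.009,0.538],"fingers":1},{"dp":[0.127,-0.072,0.259],"rotation":[0.41,0.009,0.538],"fingers":1}]'; python3 - <<'E'
from kin import *
st(); relr(u2w(U,(-.107,0,.08))[0],Rt(.22,0,-1))
cv2.imwrite("pics/w2.png",arm.get_image("wrist"));cv2.imwrite("pics/s2.png",cv2.resize(arm.get_image("scene")[160:300,240:420],None,fx=4,fy=4))
E
```

```text
clock: 6.82
position: [0.5134, -0.2081, 0.1212]
ee_rot: [-2.257, 1.927, -0.212]
force: [0.1, 0.1, -0.5]
width: 0.004
t 6.83 unit [-0.1091 -0.001   0.1212] F [ 0.12  0.06 -0.52] w 0.0 z [ 0.21  0.03 -0.98] x [ 0.16 -0.99 -0.  ] q [-0.3   0.47  0.91  2.09 -0.8   0.74 -0.29]
dp [-0.001   0.0069  0.0406] rot [ 0.001 -0.001 -0.003]
```

View pics/w2.png

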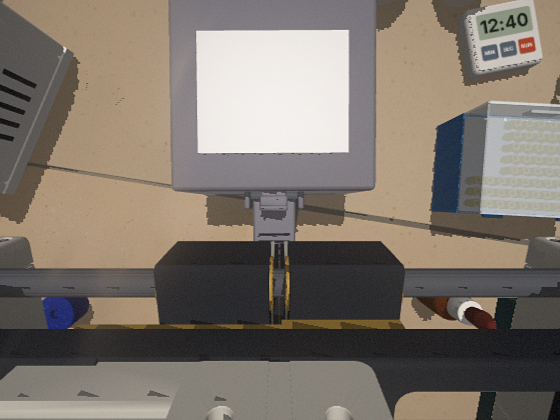

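View pics/s2.png

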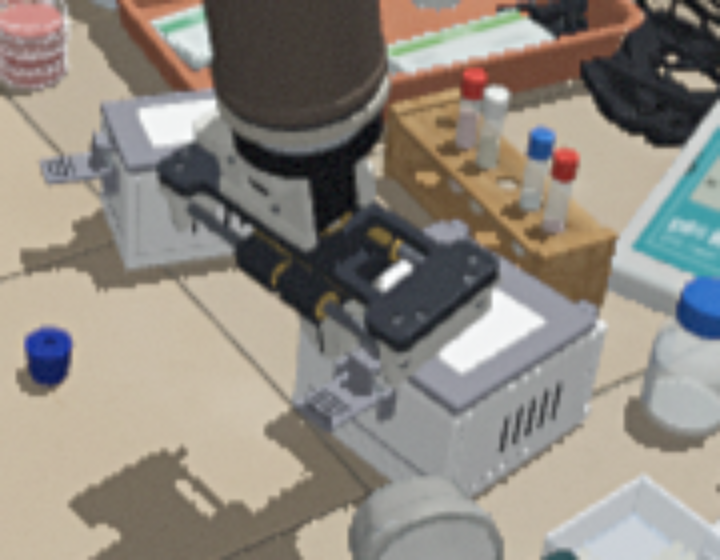

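```bash
python3 - <<'E'
from kin import *
print(proj('scene',[arm.observe()['position']])-[240,160],proj('wrist',[arm.observe()['position']]))
for z in (.08,.072,.066,.061): relr(u2w(U,(-.102,0,z))[0],Rt(.22,0,-1))
E
```

```text
[[83.43221752 85.77294026]] [[278.95623332 261.79226756]]
dp [-0.      0.0038  0.0423] rot [-0.002 -0.    -0.   ]
dp [-0.      0.0056  0.0501] rot [-0.002 -0.    -0.   ]
dp [-0.      0.0069  0.0559] rot [-0.002 -0.    -0.   ]
dp [-0.0001  0.008   0.0608] rot [-0.002 -0.    -0.   ]
```

```bash
python3 -m pendant '[{"dp":[0,0.004,0.03],"rotation":[0,0,0],"fingers":1},{"dp":[0,0.004,0.042],"rotation":[0,0,0],"fingers":1},{"dp":[0,0.005,0.046],"rotation":[0,0,0],"fingers":1},{"dp":[0,0.0055,0.050],"rotation":[0,0,0],"fingers":1},{"dp":[0,0.006,0.053],"rotation":[0,0,0],"fingers":1}]'; python3 -c "
from kin import *
st()"
```

```text
clock: 7.55
position: [0.5207, -0.206, 0.0694]
ee_rot: [-2.258, 1.922, -0.215]
force: [-0.8, 0.7, 1.2]
width: 0.005
t 7.55 unit [-1.016e-01 -1.000e-04  6.940e-02] F [-0.75  0.7   1.2 ] w 0.0 z [ 0.22  0.03 -0.98] x [ 0.16 -0.99  0.  ] q [-0.22  0.55  0.8   2.12 -0.94  0.65 -0.17]
```

```bash
python3 -m pendant '[{"dp":[0,0.0003,0.003],"rotation":[0,0,0],"fingers":1},{"dp":[0,0.0006,0.006],"rotation":[0,0,0],"fingers":1},{"dp":[0,0.0008,0.008],"rotation":[0,0,0],"fingers":1}]'; python3 -c "
from kin import *
st()
cv2.imwrite('pics/w3.png',arm.get_image('wrist'))"
```

```text
clock: 7.92
position: [0.5219, -0.206, 0.0622]
ee_rot: [-2.256, 1.921, -0.216]
force: [-12.1, 4.8, 32.4]
width: 0.007
t 7.92 unit [-0.1003 -0.0003  0.0622] F [-12.13   4.76  32.37] w 0.01 z [ 0.22  0.04 -0.98] x [ 0.16 -0.99 -0.  ] q [-0.2   0.56  0.78  2.12 -0.97  0.64 -0.15]
```

View pics/w3.png

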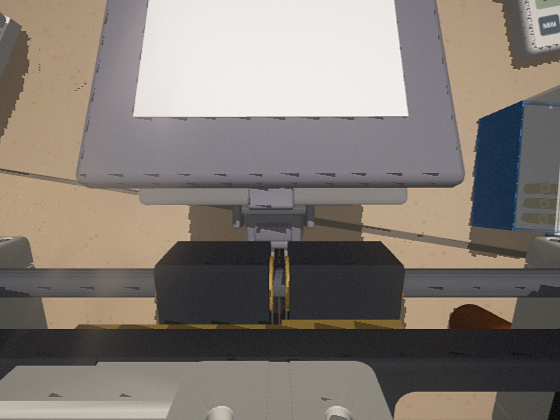

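The lid's front edge now stands raised (wide at row 183, with the unit's front visible below it), so it has popped. The tab is on its stop, so I back off straight away.

```bash
python3 -m pendant '[{"dp":[0,-0.002,-0.012],"rotation":[0,0,0],"fingers":1},{"dp":[0,-0.004,-0.035],"rotation":[0,0,0],"fingers":1},{"dp":[0,-0.03,-0.06],"rotation":[0,0,0],"fingers":1},{"dp":[0,-0.06,-0.10],"rotation":[0,0,0],"fingers":1},{"dp":[0,-0.06,-0.14],"rotation":[0,0,0],"fingers":1}]'; python3 -c "
from kin import *
st()
cv2.imwrite('pics/s4.png',cv2.resize(arm.get_image('scene')[160:300,240:420],None,fx=4,fy=4))
"
```

```text
clock: 8.6
position: [0.5509, -0.2011, 0.2139]
ee_rot: [-2.258, 1.919, -0.218]
force: [0.4, 0.0, 0.9]
width: 0.006
t 8.6 unit [-7.090e-02 -1.000e-04  2.139e-01] F [0.4  0.02 0.86] w 0.01 z [ 0.22  0.03 -0.97] x [ 0.16 -0.99  0.  ] q [-0.44  0.41  1.05  1.92 -0.64  0.92 -0.5 ]
```

View pics/s4.png

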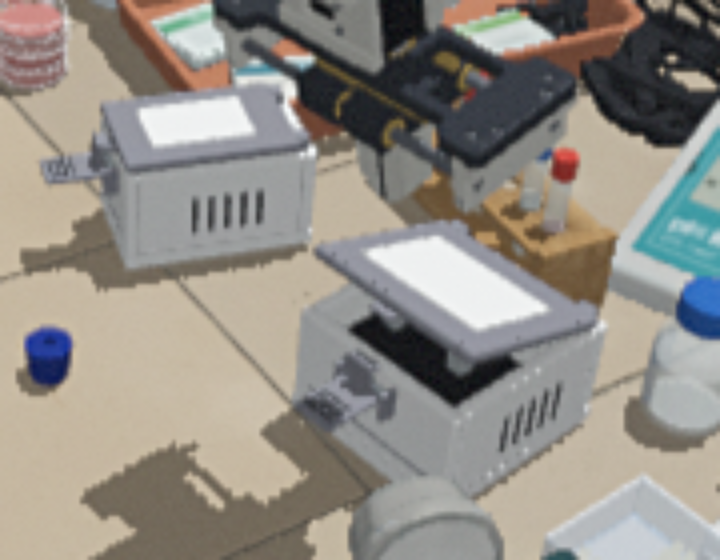

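```bash
cat > push.py <<'E'
from kin import *
H=np.array([.055,0,.088])
def tcp(th,al,psi,rc=.108,yc=.03,extra=0.):
    z=np.array([np.sin(al)*np.cos(psi),np.sin(al)*np.sin(psi),-np.cos(al)]);h=np.array([-np.sin(psi),np.cos(psi),0]);n=np.cross(h,z)*-1
    if n[2]<0:n=-n
    m=np.array([np.sin(th),0,np.cos(th)]);u=np.array([-np.cos(th),0,np.sin(th)])
    pts=np.array([a*n+b*h-c*z for a in np.linspace(-.0095,.0095,5) for b in np.linspace(-.019,.019,9) for c in np.linspace(0,.06,25)])
    base=H+[0,yc,0]+rc*u
    d=0
    for _ in range(30):
        p=base-d*m+pts-H
        ins=(p@u<.125)&(np.abs(p[:,1])<.065)
        pen=(p[ins]@m).max() if ins.any() else -1
        if pen<1e-4:break
        d+=max(pen,.0005)
    return base-(d+extra)*m
E
cat > s3.py <<'E'
from push import *
q0=arm.observe()['joints']
ths=[.3,.6,.9,1.2,1.5,1.85]
out=[]
for sg in(1,-1):
  for psi in np.arange(-1.6,1.61,.4):
    for al in (.6,.75,.9):
      yc=-.03*np.sign(psi) if abs(psi)>.1 else .04
      z=np.array([np.sin(al)*np.cos(psi),np.sin(al)*np.sin(psi),-np.cos(al)])
      M=Rt(al,psi,sg)
      q,e,er=follow(q0,u2w(U,(-.14,np.sign(yc)*.05,.26))[0],M,20)
      mm=[margin(q).min()];ee=[e+er]
      A=tcp(.2,al,psi,yc=yc)-.06*z
      for P in [A]+[tcp(t,al,psi,yc=yc) for t in ths]:
        q,e,er=follow(q,u2w(U,P)[0],M,12);mm.append(margin(q).min());ee.append(e+er)
      out.append((max(ee[1:]),sg,round(psi,2),al,min(mm),q.round(2)))
out.sort(key=lambda o:o[0])
for o in out[:14]:print(o)
E
python3 s3.py; python3 - <<'E'
from kin import *
c=arm.camera_params('scene');Rm=cv2.Rodrigues(c['rvec'])[0];o=-Rm.T@c['tvec']
for uv in [(385/4+240,320/4+160),(460/4+240,362/4+160)]:
    d=Rm.T@np.linalg.inv(c['camera_matrix'])@[*uv,1]
    for z in(.10,.085): p=o+d*(z-o[2])/d[2]; print(Ru.T@(p-[U[0],U[1],0]))
E
```

```text
(np.float64(0.00022163332739825358), -1, np.float64(1.2), 0.9, np.float64(0.21066500066849891), array([ 0.38,  0.91,  0.45,  1.23, -1.08,  1.7 ,  0.77]))
(np.float64(0.00022403282685427996), -1, np.float64(1.2), 0.75, np.float64(0.31421863678007167), array([ 0.3 ,  0.85,  0.49,  1.26, -0.99,  1.62,  0.74]))
(np.float64(0.00022895043921234283), -1, np.float64(0.8), 0.9, np.float64(0.04520832845588796), array([ 0.31,  0.76,  0.53,  1.59, -1.27,  1.43,  0.73]))
(np.float64(0.00025071979388794003), -1, np.float64(1.6), 0.6, np.float64(0.24840901044507824), array([ 0.26,  0.91,  0.46,  1.01, -0.76,  1.75,  0.87]))
(np.float64(0.0002522552204108218), -1, np.float64(1.2), 0.6, np.float64(0.4080448802053901), array([ 0.22,  0.8 ,  0.54,  1.28, -0.9 ,  1.53,  0.69]))
(np.float64(0.0002735793980988643), -1, np.float64(1.6), 0.75, np.float64(0.12811892862088747), array([ 0.34,  0.99,  0.41,  0.92, -0.84,  1.87,  0.86]))
(np.float64(0.000282881326177477), -1, np.float64(0.8), 0.75, np.float64(0.11243202139334274), array([ 0.22,  0.71,  0.58,  1.57, -1.17,  1.35,  0.62]))
(np.float64(0.0003044003
[... 506 characters left out ...]
float64(0.0013718187050812958), array([ 0.09,  1.01,  1.03,  1.28, -1.32,  1.9 , -2.25]))
(np.float64(0.00034104897217002216), 1, np.float64(1.2), 0.6, np.float64(0.06436842462539527), array([ 0.  ,  0.99,  1.11,  1.31, -1.26,  1.82, -2.27]))
(np.float64(0.0003451952845932398), 1, np.float64(1.6), 0.9, np.float64(0.0015159123709014288), array([ 0.38,  1.08,  0.42,  0.83, -0.95,  2.  , -2.3 ]))
(np.float64(0.0003629359432013307), -1, np.float64(0.8), 0.6, np.float64(0.1952656034592566), array([ 0.13,  0.68,  0.63,  1.54, -1.04,  1.29,  0.5 ]))
[-0.04950418  0.01333106  0.1       ]
[-0.03561971  0.02499851  0.085     ]
[-0.04231577 -0.04061578  0.1       ]
[-0.02825983 -0.03023513  0.085     ]
```

```bash
python3 - <<'E'
from kin import *
im=arm.get_image('top');cv2.imwrite('pics/t5.png',cv2.resize(im[100:300,330:560],None,fx=3.4,fy=3))
im=cv2.imread('pics/s1.png');cv2.imwrite('pics/s5.png',cv2.resize(im[250:420,280:480],None,fx=3.5,fy=3.5))
E
```

```text
(no output)
```

View pics/t5.png

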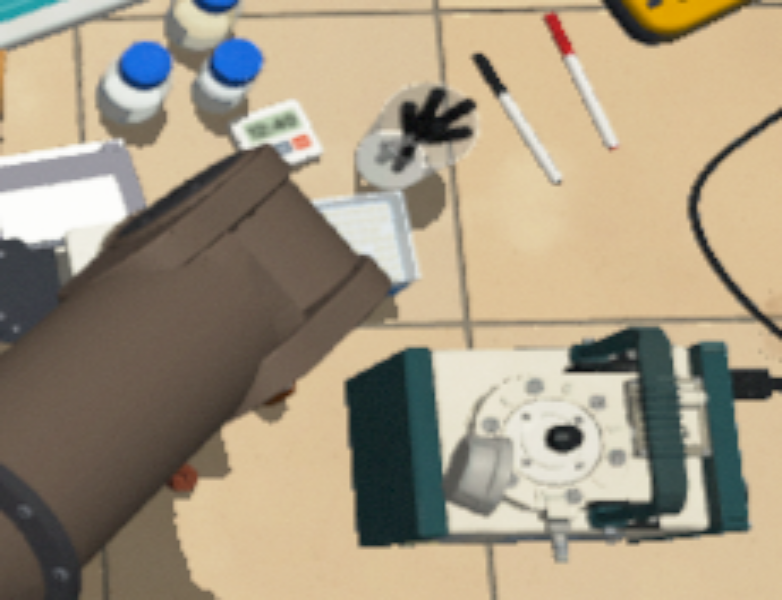

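View pics/s5.png

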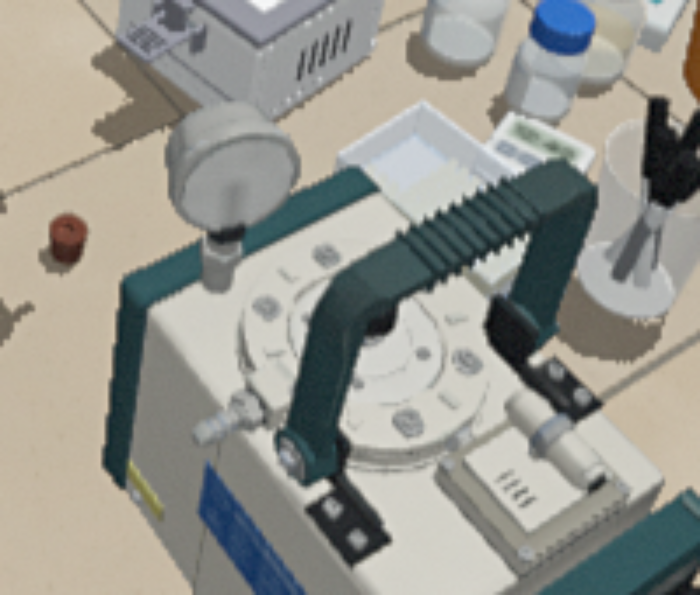

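```bash
cat >> kin.py <<'E'
def tri(a,b):
    Ps=[]
    for n in('top','scene'):
        c=arm.camera_params(n);Ps.append(c['camera_matrix']@np.c_[cv2.Rodrigues(c['rvec'])[0],c['tvec']])
    X=cv2.triangulatePoints(Ps[0],Ps[1],np.array(a,float)[:,None],np.array(b,float)[:,None]);return (X[:3]/X[3]).ravel()
def links(q):
    A=rows(q);p=np.zeros(3);out=[]
    p=p+A[0][:,2]*LEN[0]+A[1][:,1]*LEN[4];out.append(p)
    p=p+A[3][:,2]*LEN[1]+A[3][:,1]*LEN[5];out.append(p)
    p=p+A[5][:,2]*LEN[2];out.append(p)
    p=p+A[7][:,2]*LEN[3];out.append(p);return np.array(out)
E
python3 - <<'E'
from kin import *
T=lambda x,y:(330+x/3.4,100+y/3);S=lambda x,y:(280+x/3.5,250+y/3.5)
print('gauge',tri(T(490,460),S(235,160)))
print('corner back-left top',tri(T(412,350),S(362,170)))
print('corner front-left top',tri(T(425,542),S(125,285)))
print('handle back',tri(T(655,335),S(575,175)))
print(links(arm.observe()['joints']).round(3))
E
```

```text
gauge [ 0.391273   -0.44049658  0.24964822]
corner back-left top [ 0.4911746  -0.42327211  0.16961357]
corner front-left top [ 0.34082967 -0.42140053  0.16927013]
handle back [ 0.47773126 -0.54008581  0.28866135]
[[ 0.015 -0.031  0.276]
 [ 0.203  0.047  0.793]
 [ 0.465 -0.216  0.579]
 [ 0.549 -0.204  0.217]]
```

```bash
cat > s4.py <<'E'
from push import *
q0=arm.observe()['joints']
for psi in(.4,.6,.8):
  for al in(.55,.65):
    yc=-.05;z=np.array([np.sin(al)*np.cos(psi),np.sin(al)*np.sin(psi),-np.cos(al)]);M=Rt(al,psi,-1)
    q=q0;A=tcp(.15,al,psi,rc=.113,yc=yc)-.05*z
    print(psi,al,'A',A.round(3))
    for P in [(-.14,-.06,.26),A]+[tcp(t,al,psi,rc=.113,yc=yc) for t in(.15,.3,.6,.9,1.2,1.5,1.85)]:
        P=np.array(P);q,e,er=follow(q,u2w(U,P)[0],M,15)
        print(P.round(3),'e %.4f %.3f'%(e,er),'m %.2f'%margin(q).min(),links(q)[2].round(2))
E
python3 s4.py
```

```text
0.4 0.55 A [-0.086 -0.06   0.114]
[-0.14 -0.06  0.26] e 0.0002 0.001 m 0.42 [ 0.33 -0.37  0.58]
[-0.086 -0.06   0.114] e 0.0001 0.000 m 0.11 [ 0.38 -0.37  0.43]
[-0.062 -0.05   0.072] e 0.0000 0.000 m 0.00 [ 0.4  -0.35  0.39]
[-0.061 -0.05   0.096] e 0.0000 0.000 m 0.06 [ 0.4  -0.35  0.41]
[-0.05  -0.05   0.134] e 0.0000 0.000 m 0.13 [ 0.41 -0.35  0.45]
[-0.027 -0.05   0.167] e 0.0000 0.000 m 0.19 [ 0.44 -0.35  0.48]
[-0.001 -0.05   0.188] e 0.0000 0.000 m 0.22 [ 0.46 -0.34  0.5 ]
[ 0.032 -0.05   0.2  ] e 0.0000 0.000 m 0.23 [ 0.5  -0.34  0.52]
[ 0.074 -0.05   0.2  ] e 0.0000 0.000 m 0.22 [ 0.54 -0.33  0.52]
0.4 0.65 A [-0.089 -0.062  0.117]
[-0.14 -0.06  0.26] e 0.0003 0.002 m 0.31 [ 0.3  -0.39  0.56]
[-0.089 -0.062  0.117] e 0.0001 0.000 m 0.01 [ 0.35 -0.38  0.41]
[-0.061 -0.05   0.077] e 0.0001 0.000 m 0.01 [ 0.38 -0.37  0.37]
[-0.06  -0.05   0.099] e 0.0000 0.000 m 0.05 [ 0.38 -0.37  0.39]
[-0.049 -0.05   0.136] e 0.0000 0.000 m 0.13 [ 0.39 -0.37  0.43]
[-0.027 -0.05   0.167] e 0.0000 0.000 m 0.18 [ 0.41 -0.36  0.46]
[-0.    -0.05   0.188] e 0.0000 0.000 m 0.22 [ 0.44 -0.36  0.48
[... 1895 characters left out ...]
[ 0.54 -0.39  0.52]
[ 0.07  -0.05   0.201] e 0.0000 0.000 m 0.33 [ 0.59 -0.39  0.52]
0.8 0.65 A [-0.083 -0.072  0.113]
[-0.14 -0.06  0.26] e 0.0003 0.002 m 0.42 [ 0.36 -0.46  0.56]
[-0.083 -0.072  0.113] e 0.0001 0.000 m 0.24 [ 0.42 -0.46  0.41]
[-0.062 -0.05   0.073] e 0.0000 0.000 m 0.17 [ 0.44 -0.43  0.37]
[-0.061 -0.05   0.095] e 0.0000 0.000 m 0.20 [ 0.44 -0.43  0.39]
[-0.051 -0.05   0.133] e 0.0000 0.000 m 0.24 [ 0.45 -0.43  0.43]
[-0.032 -0.05   0.164] e 0.0000 0.000 m 0.26 [ 0.47 -0.43  0.46]
[-0.004 -0.05   0.186] e 0.0000 0.000 m 0.27 [ 0.5  -0.42  0.48]
[ 0.028 -0.05   0.199] e 0.0000 0.000 m 0.26 [ 0.53 -0.42  0.5 ]
[ 0.07  -0.05   0.201] e 0.0000 0.000 m 0.24 [ 0.57 -0.41  0.5 ]
```

```bash
cat > s5.py <<'E'
from push import *
psi,al,yc=.7,.6,-.048
z=np.array([np.sin(al)*np.cos(psi),np.sin(al)*np.sin(psi),-np.cos(al)]);M=Rt(al,psi,-1)
Rc=M
def rc(t): return np.interp(t,[.3,.9],[.126,.110])
if __name__=='__main__':
    print('body dir',z.round(2))
    P0=tcp(.25,al,psi,rc(.25),yc)
    print('A',(P0-.05*z).round(3),'P0',P0.round(3))
    for t in np.arange(.3,1.9,.1):
        P=tcp(t,al,psi,rc(t),yc);print(round(t,2),P.round(3),'tool-rel',(M.T@Ru@(P-P0)).round(3))
    relr((-.15,-.07,.22),M,True)
E
python3 s5.py
```

```text
body dir [ 0.43  0.36 -0.83]
A [-0.095 -0.066  0.138] P0 [-0.073 -0.048  0.096]
0.3 [-0.072 -0.048  0.103] tool-rel [ 0.    -0.004 -0.005]
0.4 [-0.068 -0.048  0.114] tool-rel [ 0.003 -0.013 -0.012]
0.5 [-0.062 -0.048  0.125] tool-rel [ 0.007 -0.023 -0.019]
0.6 [-0.056 -0.048  0.135] tool-rel [ 0.011 -0.033 -0.025]
0.7 [-0.048 -0.048  0.145] tool-rel [ 0.016 -0.043 -0.029]
0.8 [-0.039 -0.048  0.153] tool-rel [ 0.022 -0.053 -0.033]
0.9 [-0.03  -0.048  0.161] tool-rel [ 0.028 -0.064 -0.035]
1.0 [-0.021 -0.048  0.17 ] tool-rel [ 0.033 -0.074 -0.038]
1.1 [-0.012 -0.048  0.178] tool-rel [ 0.04  -0.085 -0.041]
1.2 [-0.003 -0.048  0.184] tool-rel [ 0.045 -0.094 -0.042]
1.3 [ 0.007 -0.048  0.189] tool-rel [ 0.052 -0.103 -0.042]
1.4 [ 0.018 -0.048  0.193] tool-rel [ 0.058 -0.112 -0.041]
1.5 [ 0.029 -0.048  0.196] tool-rel [ 0.065 -0.121 -0.039]
1.6 [ 0.04  -0.048  0.198] tool-rel [ 0.073 -0.129 -0.035]
1.7 [ 0.052 -0.048  0.199] tool-rel [ 0.08  -0.137 -0.031]
1.8 [ 0.064 -0.048  0.199] tool-rel [ 0.088 -0.144 -0.026]
dp [ 0.0677  0.0752 -0.0214] rot [ 0.356 -0.287 -0.644]
```

```bash
python3 -m pendant '[{"dp":[0.068,0.075,-0.021],"rotation":[0.356,-0.287,-0.644],"fingers":1},{"dp":[0.068,0.075,-0.021],"rotation":[0.356,-0.287,-0.644],"fingers":1},{"dp":[0.068,0.075,-0.021],"rotation":[0.356,-0.287,-0.644],"fingers":1},{"dp":[0.068,0.075,-0.021],"rotation":[0.356,-0.287,-0.644],"fingers":1},{"dp":[0.068,0.075,-0.021],"rotation":[0.356,-0.287,-0.644],"fingers":1},{"dp":[0.068,0.075,-0.021],"rotation":[0.356,-0.287,-0.644],"fingers":1}]'; python3 - <<'E'
from s5 import *
st(); P0=tcp(.25,al,psi,rc(.25),yc); relr(P0-.05*z,M,True)
E
```

```text
clock: 9.45
position: [0.4835, -0.2845, 0.2182]
ee_rot: [-2.403, 0.899, -0.274]
force: [-0.3, -0.4, -0.0]
width: 0.006
t 9.45 unit [-0.1508 -0.0716  0.2182] F [-0.25 -0.37 -0.03] w 0.01 z [ 0.37  0.43 -0.83] x [ 0.76 -0.66 -0.  ] q [ 0.33  0.46  0.68  1.86 -0.91  1.28  0.71]
dp [0.0321 0.0068 0.0928] rot [ 0.001 -0.    -0.005]
```

```bash
python3 -m pendant '[{"dp":[0.032,0.007,0.05],"rotation":[0,0,0],"fingers":1},{"dp":[0.032,0.007,0.093],"rotation":[0,0,0],"fingers":1},{"dp":[0.032,0.007,0.093],"rotation":[0,0,0],"fingers":1}]'; python3 - <<'E'
from s5 import *
st(); P0=tcp(.25,al,psi,rc(.25),yc); relr(P0,M,True)
cv2.imwrite("pics/w6.png",arm.get_image("wrist"));cv2.imwrite("pics/s6.png",cv2.resize(arm.get_image("scene")[160:300,240:420],None,fx=4,fy=4))
E
```

```text
clock: 9.82
position: [0.5383, -0.2659, 0.1347]
ee_rot: [-2.403, 0.898, -0.265]
force: [0.2, -0.4, 0.2]
width: 0.006
t 9.82 unit [-0.0937 -0.0621  0.1347] F [ 0.17 -0.4   0.21] w 0.01 z [ 0.36  0.43 -0.83] x [ 0.76 -0.65 -0.01] q [ 0.31  0.61  0.61  1.87 -1.04  1.17  0.77]
dp [0.0029 0.0009 0.0457] rot [ 0.002  0.006 -0.007]
```

View pics/w6.png

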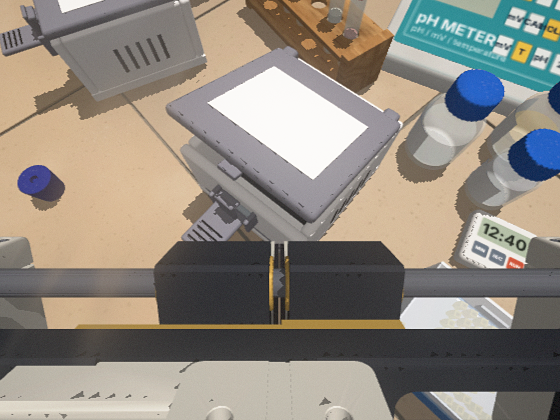

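View pics/s6.png

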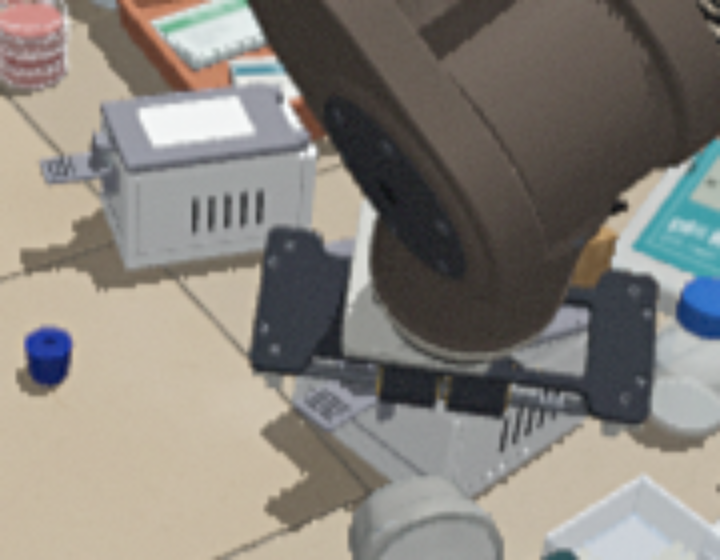

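```bash
python3 -m pendant '[{"dp":[0.001,0.001,0.02],"rotation":[0,0,0],"fingers":1},{"dp":[0.003,0.001,0.04],"rotation":[0,0,0],"fingers":1},{"dp":[0.003,0.001,0.046],"rotation":[0,0,0],"fingers":1}]'; python3 - <<'E'
from s5 import *
st()
for t in (.4,.5,.6,.7,.8,.9):relr(tcp(t,al,psi,rc(t),yc),M,True)
cv2.imwrite("pics/w7.png",arm.get_image("wrist"))
E
```

```text
clock: 10.3
position: [0.5569, -0.2512, 0.0979]
ee_rot: [-2.404, 0.899, -0.27]
force: [-0.2, 0.6, 0.1]
width: 0.003
t 10.3 unit [-0.073  -0.0505  0.0979] F [-0.17  0.58  0.08] w 0.0 z [ 0.37  0.43 -0.83] x [ 0.76 -0.66 -0.01] q [ 0.29  0.66  0.57  1.89 -1.11  1.11  0.81]
dp [ 0.0013 -0.0137 -0.0103] rot [ 0.002  0.002 -0.006]
dp [ 0.0048 -0.0234 -0.0169] rot [ 0.002  0.002 -0.006]
dp [ 0.009  -0.0334 -0.0225] rot [ 0.002  0.002 -0.006]
dp [ 0.0139 -0.0437 -0.0271] rot [ 0.002  0.002 -0.006]
dp [ 0.0194 -0.054  -0.0306] rot [ 0.002  0.002 -0.006]
dp [ 0.0254 -0.0643 -0.0328] rot [ 0.002  0.002 -0.006]
```

View pics/w7.png

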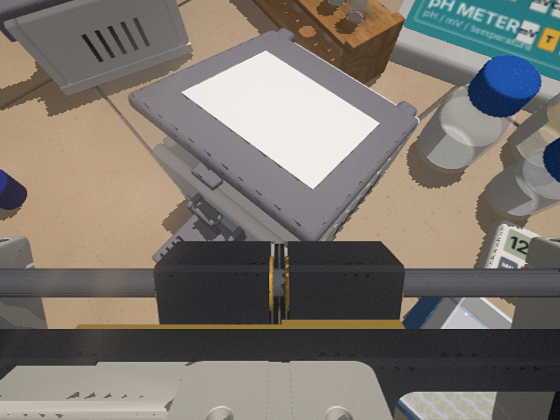

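```bash
python3 -m pendant '[{"dp":[0.001,-0.008,-0.006],"rotation":[0,0,0],"fingers":1},{"dp":[0.0013,-0.0137,-0.0103],"rotation":[0,0,0],"fingers":1},{"dp":[0.003,-0.0185,-0.0135],"rotation":[0,0,0],"fingers":1},{"dp":[0.005,-0.0235,-0.017],"rotation":[0,0,0],"fingers":1},{"dp":[0.007,-0.0285,-0.02],"rotation":[0,0,0],"fingers":1},{"dp":[0.009,-0.0335,-0.0225],"rotation":[0,0,0],"fingers":1}]'; python3 - <<'E'
from s5 import *
st()
for t in (.8,.9,1,1.1,1.2):relr(tcp(t,al,psi,rc(t),yc),M,True)
cv2.imwrite("pics/w8.png",arm.get_image("wrist"))
cv2.imwrite("pics/s8.png",cv2.resize(arm.get_image("scene")[160:300,240:420],None,fx=4,fy=4))
E
```

```text
clock: 11.1
position: [0.5738, -0.2459, 0.1355]
ee_rot: [-2.404, 0.899, -0.27]
force: [-0.8, -0.7, -0.1]
width: 0.006
t 11.1 unit [-0.0555 -0.0479  0.1355] F [-0.75 -0.67 -0.11] w 0.01 z [ 0.37  0.43 -0.83] x [ 0.76 -0.66 -0.01] q [ 0.25  0.62  0.6   1.84 -1.07  1.15  0.72]
dp [ 0.0103 -0.0203 -0.0079] rot [ 0.002  0.002 -0.006]
dp [ 0.0163 -0.0306 -0.0102] rot [ 0.002  0.002 -0.006]
dp [ 0.0219 -0.0411 -0.0137] rot [ 0.002  0.002 -0.006]
dp [ 0.028  -0.0516 -0.016 ] rot [ 0.002  0.002 -0.006]
dp [ 0.0338 -0.0608 -0.0171] rot [ 0.002  0.002 -0.006]
```

View pics/w8.png

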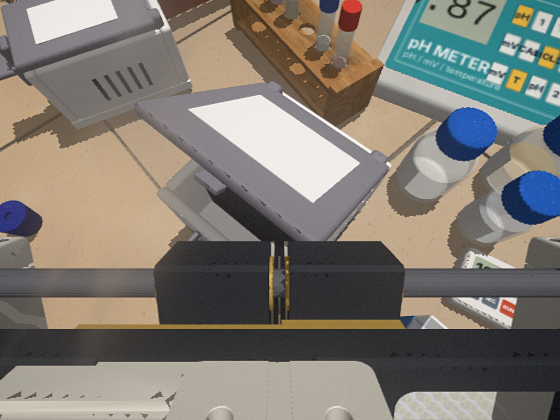

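View pics/s8.png

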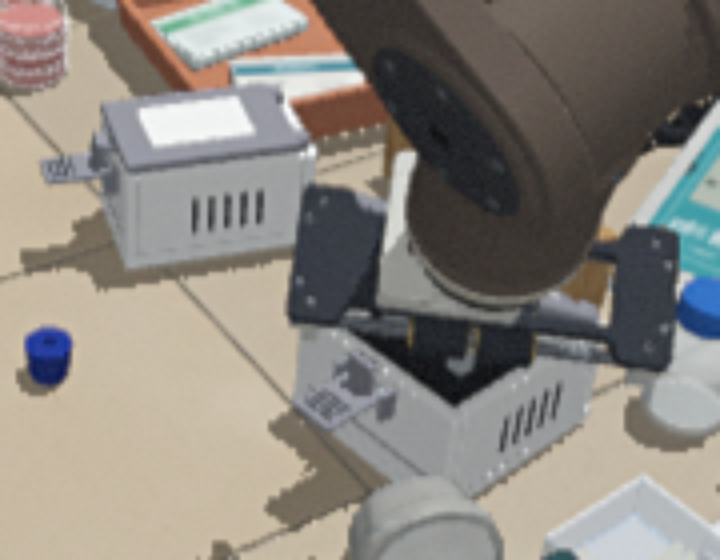

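The lid is rising with the fingertips: the dark interior is visible under it, and the contact force is around 1 N. I'll continue.

```bash
python3 -m pendant '[{"dp":[0.005,-0.01,-0.004],"rotation":[0,0,0],"fingers":1},{"dp":[0.0103,-0.0203,-0.008],"rotation":[0,0,0],"fingers":1},{"dp":[0.0163,-0.0306,-0.0102],"rotation":[0,0,0],"fingers":1},{"dp":[0.022,-0.041,-0.0137],"rotation":[0,0,0],"fingers":1},{"dp":[0.028,-0.0516,-0.016],"rotation":[0,0,0],"fingers":1},{"dp":[0.034,-0.061,-0.017],"rotation":[0,0,0],"fingers":1}]'; python3 - <<'E'
from s5 import *
st()
for t in (1.3,1.4,1.5,1.6,1.7,1.8,1.87):relr(tcp(t,al,psi,rc(t),yc),M,True)
cv2.imwrite("pics/w9.png",arm.get_image("wrist"))
E
```

```text
clock: 11.95
position: [0.6275, -0.2369, 0.1845]
ee_rot: [-2.404, 0.897, -0.271]
force: [-0.0, -0.9, -0.2]
width: 0.006
t 11.95 unit [-0.001  -0.0477  0.1845] F [-0.05 -0.85 -0.2 ] w 0.01 z [ 0.37  0.43 -0.83] x [ 0.76 -0.65 -0.  ] q [ 0.19  0.6   0.61  1.71 -1.03  1.21  0.55]
dp [ 0.0055 -0.0075 -0.0002] rot [ 0.001  0.002 -0.005]
dp [ 0.0122 -0.0166  0.0007] rot [ 0.001  0.002 -0.005]
dp [ 0.0193 -0.0254  0.0028] rot [ 0.001  0.002 -0.005]
dp [ 0.0266 -0.0338  0.006 ] rot [ 0.001  0.002 -0.005]
dp [ 0.0342 -0.0418  0.0104] rot [ 0.001  0.002 -0.005]
dp [ 0.0418 -0.0491  0.0159] rot [ 0.001  0.002 -0.005]
dp [ 0.0472 -0.0538  0.0204] rot [ 0.001  0.002 -0.005]
```

View pics/w9.png

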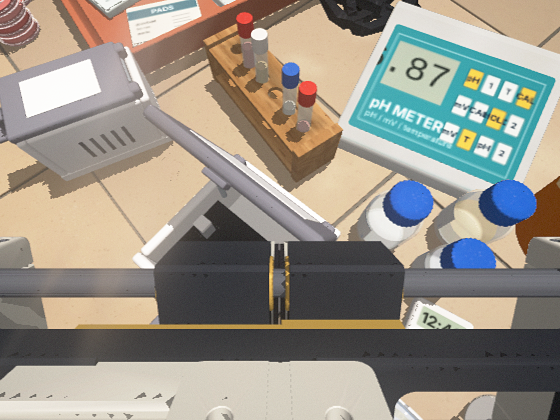

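```bash
python3 -m pendant '[{"dp":[0.0055,-0.0075,0],"rotation":[0,0,0],"fingers":1},{"dp":[0.012,-0.0166,0.001],"rotation":[0,0,0],"fingers":1},{"dp":[0.019,-0.0254,0.003],"rotation":[0,0,0],"fingers":1},{"dp":[0.023,-0.03,0.0045],"rotation":[0,0,0],"fingers":1},{"dp":[0.027,-0.034,0.006],"rotation":[0,0,0],"fingers":1},{"dp":[0.031,-0.038,0.008],"rotation":[0,0,0],"fingers":1},{"dp":[0.034,-0.042,0.0105],"rotation":[0,0,0],"fingers":1},{"dp":[0.038,-0.0455,0.013],"rotation":[0,0,0],"fingers":1},{"dp":[0.042,-0.049,0.016],"rotation":[0,0,0],"fingers":1},{"dp":[0.045,-0.052,0.019],"rotation":[0,0,0],"fingers":1}]'; python3 - <<'E'
from s5 import *
st()
cv2.imwrite("pics/w10.png",arm.get_image("wrist"))
cv2.imwrite("pics/t10.png",cv2.resize(arm.get_image("top")[100:260,230:420],None,fx=4,fy=3.7))
E
```

```text
clock: 13.25
position: [0.6985, -0.2252, 0.1987]
ee_rot: [-2.404, 0.895, -0.272]
force: [-0.4, 0.2, 0.3]
width: 0.006
t 13.25 unit [ 0.071  -0.0474  0.1987] F [-0.45  0.16  0.34] w 0.01 z [ 0.37  0.43 -0.83] x [ 0.76 -0.65 -0.  ] q [ 0.15  0.66  0.61  1.56 -1.05  1.23  0.43]
```

View pics/w10.png

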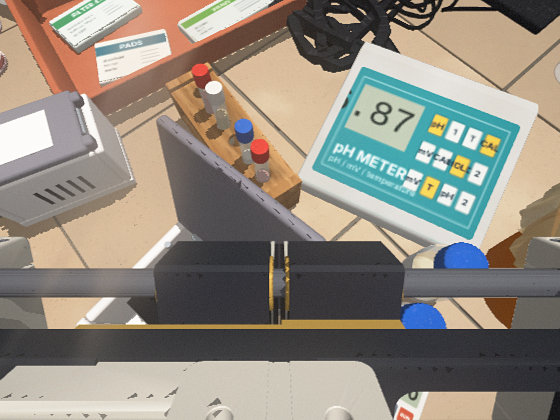

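The lid is past upright, with the underside edge on from (160,120) to (310,240). Next I retreat from it, first backwards and then up.

```bash
python3 - <<'E'
from s5 import *
relr((.03,-.05,.21),M,True);relr((-.06,-.08,.30),M,True)
print(follow(arm.observe()['joints'],u2w(U,(-.06,-.08,.30))[0],M,20))
E
```

```text
dp [-0.0242  0.0212 -0.0283] rot [ 0.     0.002 -0.003]
dp [-0.0595  0.0432 -0.1522] rot [ 0.     0.002 -0.003]
(array([ 0.24129084,  0.47580286,  0.68764943,  1.61480072, -0.90312867,
        1.3950473 ,  0.46317932]), np.float64(5.2722541364674844e-05), np.float64(4.4185960063672026e-05))
```

```bash
python3 -m pendant '[{"dp":[-0.012,0.011,-0.014],"rotation":[0,0,0],"fingers":1},{"dp":[-0.024,0.021,-0.028],"rotation":[0,0,0],"fingers":1},{"dp":[-0.04,0.032,-0.07],"rotation":[0,0,0],"fingers":1},{"dp":[-0.06,0.043,-0.12],"rotation":[0,0,0],"fingers":1},{"dp":[-0.06,0.043,-0.152],"rotation":[0,0,0],"fingers":1},{"dp":[-0.06,0.043,-0.152],"rotation":[0,0,0],"fingers":1}]'; python3 - <<'E'
from s5 import *
st()
cv2.imwrite("pics/w11.png",arm.get_image("wrist"))
cv2.imwrite("pics/s11.png",arm.get_image("scene"))
cv2.imwrite("pics/t11.png",arm.get_image("top"))
E
```

```text
clock: 14.1
position: [0.5722, -0.281, 0.3032]
ee_rot: [-2.403, 0.899, -0.28]
force: [0.1, -0.3, -0.3]
width: 0.004
t 14.1 unit [-0.0627 -0.0824  0.3032] F [ 0.14 -0.29 -0.25] w 0.0 z [ 0.37  0.43 -0.83] x [ 0.75 -0.66  0.  ] q [ 0.24  0.47  0.69  1.62 -0.9   1.4   0.46]
```

View pics/w11.png

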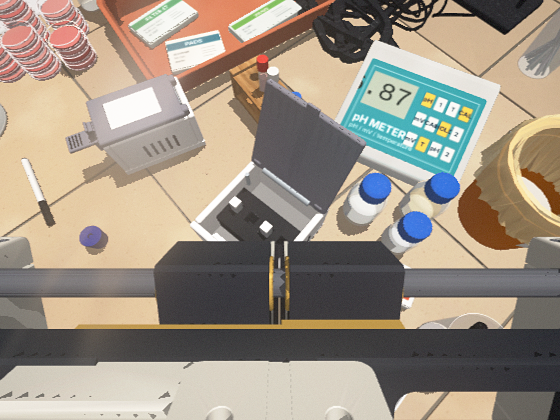

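View pics/s11.png

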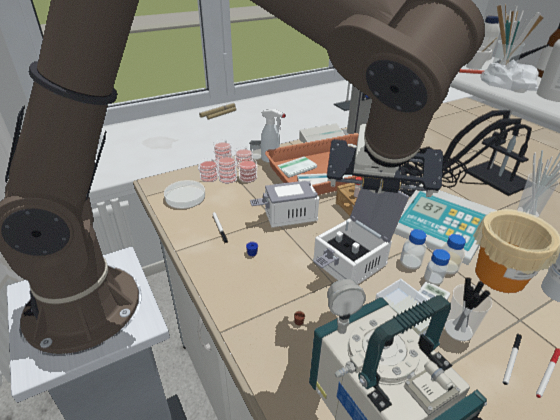

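View pics/t11.png

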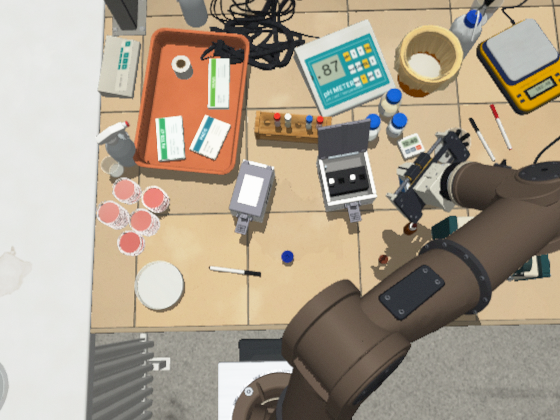

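```bash
python3 -m pendant '[{"dp":[0,0,-0.01],"rotation":[0,0,0],"fingers":1},{"dp":[0,0,-0.01],"rotation":[0,0,0],"fingers":1},{"dp":[0,0,-0.01],"rotation":[0,0,0],"fingers":1},{"dp":[0,0,-0.01],"rotation":[0,0,0],"fingers":1},{"dp":[0,0,-0.01],"rotation":[0,0,0],"fingers":1},{"dp":[0,0,-0.01],"rotation":[0,0,0],"fingers":1},{"dp":[0,0,-0.01],"rotation":[0,0,0],"fingers":1},{"dp":[0,0,-0.01],"rotation":[0,0,0],"fingers":1}]'; python3 - <<'E'
from s5 import *
st()
im=arm.get_image("top");old=cv2.imread('pics/t11.png');t0=cv2.imread('pics/top0.png')
print('diff lid area',np.abs(im[110:230,310:380].astype(int)-old[110:230,310:380]).mean())
cv2.imwrite("pics/t12.png",cv2.resize(im[105:225,310:390],None,fx=6,fy=5))
for th in(1.7,1.8,1.9):
    u=np.array([-np.cos(th),0,np.sin(th)]); L=[H+.125*u+[0,s*.065,0] for s in(1,-1)]
    print(th,((proj('top',u2w(U,L))-[310,105])*[6,5]).round(0))
for n,(a,b,c,d) in dict(narrow=(150,240,220,285),stop1=(245,268,275,300),stop2=(250,268,374,392),pen=(258,284,200,270),dish=(255,315,130,190),bottle=(215,240,398,420)).items():
    print(n,np.abs(im[a:b,c:d].astype(int)-t0[a:b,c:d]).mean().round(1))
E
```

```text
clock: 15.25
position: [0.5702, -0.2813, 0.3078]
ee_rot: [-2.403, 0.894, -0.271]
force: [-0.4, 0.3, -0.0]
width: 0.005
t 15.25 unit [-0.0647 -0.0824  0.3078] F [-0.37  0.31 -0.  ] w 0.0 z [ 0.37  0.43 -0.83] x [ 0.76 -0.65 -0.  ] q [ 0.24  0.47  0.69  1.6  -0.89  1.41  0.45]
diff lid area 1.3823412698412698
1.7 [[ 62. 164.]
 [383. 116.]]
1.8 [[ 56. 141.]
 [376.  94.]]
1.9 [[ 50. 120.]
 [368.  73.]]
narrow 18.6
stop1 19.8
stop2 26.2
pen 21.8
dish 22.3
bottle 40.4
```

View pics/t12.png

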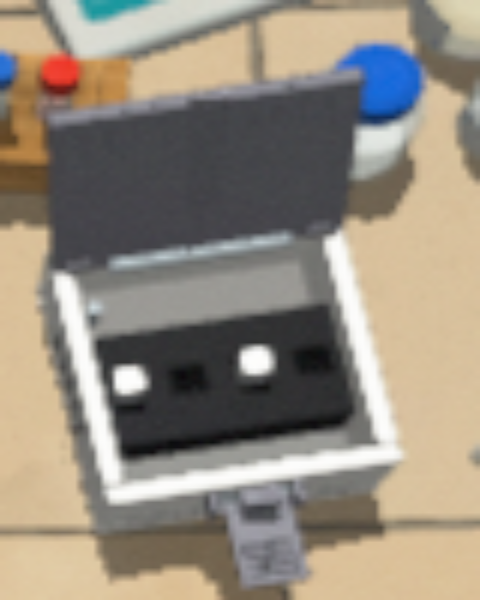

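```bash
python3 - <<'E'
import cv2,numpy as np
a=cv2.cvtColor(cv2.imread('pics/top0.png'),6).astype(np.float32);b=cv2.cvtColor(cv2.imread('pics/t11.png'),6).astype(np.float32)
for n,(r,s,c,d) in dict(narrow=(150,240,220,285),stop1=(245,268,275,300),stop2=(250,268,374,392),pen=(258,284,200,270),dish=(255,315,130,190),bottle=(215,240,398,420)).items():
    t=b[r+4:s-4,c+4:d-4];m=cv2.matchTemplate(a[r:s,c:d],t,cv2.TM_CCOEFF_NORMED);_,v,_,l=cv2.minMaxLoc(m);print(n,l[0]-4,l[1]-4,round(v,3))
E
```

```text
narrow 0 0 0.992
stop1 0 0 0.999
stop2 0 0 0.89
pen 0 0 0.998
dish 0 0 0.997
bottle 0 0 0.718
```

Nothing has shifted by a whole pixel (the bottle and brown stopper match less well because they are in the arm's shadow). Handing in.

```bash
python3 -c "
from cell import arm
print(arm.sign_off(), arm.observe()['clock'])"
```

```text
the job is handed in; nothing more can be done
the job is handed in; nothing more can be done
```

The wide compartment is open. I pressed its release tab with the shut fingertips until the lid popped up. Then I lifted and pushed the lid over from its front-right corner and backed the arm away, all in about 15 s of the 48 s allowed.

- **Lid:** It rests where I predicted for about 1.9 rad, its fully open stop. It held still for over a second with the arm clear of it, and the force reading was near zero.
- **Cuvettes:** Both are standing in their wells.
- **Other things:** The narrow unit, stoppers, pen, dish and bottle showed no whole-pixel shift (about 2.5 mm) in the top picture. The bottle (0.72) and brown stopper (0.89) matched less well, which I put down to the arm's shadow; the others matched at 0.99 or better. A plain before/after image difference was high everywhere, probably from lighting, so I did not rely on it.

**Rough spots:**
- The tab press ended harder than planned. With the tab on its stop, the wrist read about 35 N, against the 3.5 N the tab needs and the 120 N wrist limit.
- After the press I backed off the wrong way, towards the lid instead of away from it. The force reading afterwards was under 1 N, and the lid stayed at its popped-up angle.

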